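# Set the bar jig's back stop with the depth gauge and load the bars

## Robot

A 7-joint arm with a two-finger parallel gripper is mounted at the origin on the work surface. World frame = base frame: x ahead of the robot, y to its left, z up, the work surface at z = 0. Lengths are in m, angles in rad, forces in N, time in s.
With the tool pointing down it reaches from about 0.4 to 0.75 m from the base axis. Payload 19.5 kg.
Tool frame: the origin (TCP) lies midway between the tips of the shut fingers; the grasp point (between the pads) lies 19 mm behind it; z points along the fingers, y is the line along which they close (so a half turn about z gives the same grasp; the last joint's range is limited). The gripper opens to 85 mm and grips with 20 to 120 N. Pads are 22 mm wide; open, the fingers measure 114 mm over their backs; the gripper's body (76 mm by 85 mm) begins 54 mm behind the grasp point. The pads swing forward as they close: fully open they stand 13 mm farther back than shut.
Start: joints at [-0.042, 0.707, -0.028, 1.485, 0.022, 0.951, -0.075], TCP at [0.575, 0, 0.209] pointing down, gripper open.
Joint ranges: [-2.71, 2.71], [-0.32, 2.16], [-1.57, 1.52], [0, 2.45], [-1.46, 4.6], [0, 2.02], [-2.83, 2.83]. Speed limits (rad/s): [1.89, 1.89, 2.57, 2.57, 3.01, 3.01, 3.01].

## Interface

Orientations are given as a 3x3 rotation matrix whose columns are the frame's x, y, z axes.
In Python, from cell import get_state, grab_frame, hand_in gives the robot as it stands. The module is installed in compiled form; this text tells all that it offers.
- The arm moves only by the shell command python3 -m crank 'ROWS' [FORCE]. ROWS is a JSON object of lists of equal length, an entry for each row: "delta_pos": the shift along the tool's x, y, z in units of 0.1 m (1.0 is 0.1 m), a list of three; "twist": the turn about the tool's z in units of 90 degrees (1.0 is 90 degrees); "hand": the opening, from -1 (shut) to 1 (fully open). A call has 1 to 8 rows; each row shifts and turns the commanded pose from where the row before left it, along the tool's axes as they then stand; what a row does not reach is not made up. A row lasts 1/10 s, in which the tool goes at most 50 mm and 8.59 degrees, less where a joint would pass 70% of its speed; a pose out of reach is approached as far as the arm can. A call with a number of a shift or a turn outside -1 to 1 is refused whole. A call with a gripper value outside its range is refused whole. The fingers move at their own pace and stop on an object; FORCE is the grip in N (left out, the last holds). Time passes only in rows, so rows that do not move let the fingers close. It gives the time, the measured TCP pose, the force, the opening and the grip force at its end, in the units of the state.
- get_state(): the state, without advancing time (a new reading comes with each control period).
- grab_frame(name): name is "scene" or "side" or "wrist"; returns a dict with "img" (420x560x3 uint8, blue, green, red), "range_z" (420x560 float32, m along the optical axis (not along the pixel's ray), 0 where there is no reading), "mtx" (3x3 intrinsics, pixels), "pose" (4x4, takes a point from camera to world coordinates). Camera axes: x right, y up, looking along -z (the intrinsics and any distortion apply to the point x, -y, -z); pixel columns grow to the right and rows downward; lengths in m; the calibration is good to about 2 mm. A picture is of the moment at which its call begins.
- hand_in(): hands the job in; it is judged then, once.
The state is a dict: "time": time; "joint_pos": joint angles; "qvel": joint speeds; "tau": joint torques, N m; "tool_pos": TCP position; "tcp_rot": TCP orientation; "force": force on the tool from outside, world axes, zero at the start; "moment": the same for the moment, N m; "grip_width": finger opening in m; "finger_force": force on a finger pad.
Only numpy, scipy, OpenCV 4.12 (cv2) and the standard library are available. Lean on these libraries where they do the work, as an engineer would, in place of code of your own. Each camera call takes 0.05 s, during which the arm holds its last target. There are 200 camera calls.

## Task

Take the red-handled depth gauge out of the drawer, set the jig's blue back stop with it by pushing the blade into one of the guides until the brass shoulder rests against the jig's front, then put the gauge back in the drawer and shut the drawer fully. Then load every brass bar from the white board into the jig, one to a guide, each slid in lightly until its end just meets the back stop, without pushing the stop out of its setting, and leave the dropper bottle, dish, tin and file where they are.

Things in the scene. Friction and masses are not known exactly. Their poses are not given: they have to be found in the camera images.
- chest: Fixed wooden instrument chest, 240 deep (x) x 260 wide (y) x 100 high. Origin: centre of its underside. Its front (dark drawer front) looks to its own -x; the drawer slides out to its -x.
- chest_drawer0 (a joint): The chest's only drawer: 0 m = shut, grows as it is pulled out, at most 0.165; light friction (about 1 N), no latch, stays where left. Outside of the drawer front to the inside of the drawer: 21 mm. Drawer walls end 38 mm above the drawer's inner floor, the front 47 mm above it, the chest's top 60 mm above it.
- chest_drawer0_handle (a point): Centre of the drawer's brass bar handle: a round bar 11 mm thick, 120 long, level and parallel to the drawer front (along the chest's y), its centre 35 mm off the front, 38 mm below the chest's top. Axes as the chest's.
- drawer_in (a point): Centre of the drawer's inner floor, a blue felt liner (moves with the drawer; 40 mm above the table). The floor measures 195 (x) x 218 (y) inside. Axes as the chest's.
- gauge: Depth gauge, one rigid piece 162 long, 140 g, lying flat. Steel blade (20 wide, 8 thick) along own x from 0 to +72; brass guard (44 wide, 18 high) from x=-14 to 0, its blade-side face is the shoulder; red handle from -90 to -14. Origin: on the shoulder plane, at the underside; blade mid-plane 9 above it. Starts in the shut drawer, lying across it, blade to about the chest's +y.
- gauge_grip (a point): Middle of the gauge's red handle (76 long, 24 wide, 18 high), 52 behind the shoulder and 9 above the gauge's underside. Axes as the gauge's.
- jig: Fixed steel jig on the table, 130 deep (x) x 272 wide (y) x 58 high. Origin: mid-width, at the underside, 55 behind the front face (own x=-55, looking to -x). Four level guides run along x at y=-102, -34, 34, 102: openings 25 wide, 14 high, floor 34 above the table; covered for the first 43 from the front, open above behind that.
- backstop (a joint): Blue stop bar across all four guides, behind their covers. At 0 m its face is 45 mm behind the jig's front face; grows as it is pushed back (jig +x), at most 0.042. Correct setting (shoulder on the front, 72 mm deep): 0.027. Moves only when pushed with about 10 N, stays where left, no spring brings it forward again: do not overrun.
- stop_face (a point): Middle of the stop's front face at its lower edge, where bar ends meet it (35 above the table). Axes as the jig's.
- board: Fixed white ceramic soldering board, 200 (x) x 420 (y) x 10 high. Origin: centre of its underside. The bars start lying on it.
- bar1: Brass bar, 130 long (its x), 20 wide (y), 8 thick, 160 g. Origin: centre of its underside; lies flat; either end may go in first. All bars are alike; from 2 to 4 are present. Loaded, its inner end is at the stop and 58 mm stick out of the jig's front.
- bar2: Brass bar, 130 long (its x), 20 wide (y), 8 thick, 160 g. Origin: centre of its underside; lies flat; either end may go in first. All bars are alike; from 2 to 4 are present. Loaded, its inner end is at the stop and 58 mm stick out of the jig's front.
- bar3: Brass bar, 130 long (its x), 20 wide (y), 8 thick, 160 g. Origin: centre of its underside; lies flat; either end may go in first. All bars are alike; from 2 to 4 are present. Loaded, its inner end is at the stop and 58 mm stick out of the jig's front.
- bar4: Brass bar, 130 long (its x), 20 wide (y), 8 thick, 160 g. Origin: centre of its underside; lies flat; either end may go in first. All bars are alike; from 2 to 4 are present. Loaded, its inner end is at the stop and 58 mm stick out of the jig's front.
- dropper: Bystander: amber dropper bottle 85 high, 40 wide, standing beside the board (-y). Origin under its centre. Leave alone.
- dish: Bystander: white bowl 110 wide, 30 high, beside the jig (-y). Origin under its centre. Leave alone.
- tin: Bystander: aluminium tin 44 wide, 30 high, standing on top of the chest. Origin under its centre. Leave alone.
- file: Bystander: wooden-handled tool 170 long on the table on the far side of the chest (+y). Leave alone.
Things that resemble listed ones, but are neither listed nor needed, are in the scene too. Leave any orange look-alike of the bar4 alone. Leave any black look-alike of the bar3 alone.

How it is judged:
On the way, in this order (a step that is already met when the one before it is completed fails the run):
1. the drawer is open by more than 90 mm (value of joint chest_drawer0 above 0.09 m), for 0.1 s.
2. the gauge's blade is in a guide with its shoulder against the jig's front (within 3 mm), and the stop is set to 27 mm (within 2.5 mm) (value of joint backstop between 0.0245 and 0.0295 m and x of gauge in the frame of jig between -0.058 and -0.053 m and z of gauge in the frame of jig between 0.026 and 0.041 m and y of gauge in the frame of jig between -0.115 and 0.115 m and angle between the x axis of gauge and the x axis of jig, either way round below 0.1 rad), for 0.2 s.
3. the gauge is back in the drawer and the drawer is shut (value of joint chest_drawer0 below 0.008 m and x of gauge in the frame of drawer_in between -0.095 and 0.095 m and y of gauge in the frame of drawer_in between -0.107 and 0.107 m and z of gauge in the frame of drawer_in between -0.004 and 0.03 m), for 0.2 s.
4. after that, every bar present is loaded, its end at the stop (x of bar1 in the frame of stop_face between -0.0685 and -0.0625 m and y of bar1 in the frame of jig between -0.115 and 0.115 m and z of bar1 in the frame of jig between 0.031 and 0.041 m and angle between the x axis of each of bar1, bar2, bar3, bar4 and the x axis of jig, either way round below 0.13 rad and linear speed of each of bar1, bar2, bar3, bar4 below 0.02 m/s and x of bar2 in the frame of stop_face between -0.0685 and -0.0625 m and y of bar2 in the frame of jig between -0.115 and 0.115 m and z of bar2 in the frame of jig between 0.031 and 0.041 m and x of bar3 in the frame of stop_face between -0.0685 and -0.0625 m and y of bar3 in the frame of jig between -0.115 and 0.115 m and z of bar3 in the frame of jig between 0.031 and 0.041 m and x of bar4 in the frame of stop_face between -0.0685 and -0.0625 m and y of bar4 in the frame of jig between -0.115 and 0.115 m and z of bar4 in the frame of jig between 0.031 and 0.041 m), for 0.2 s.
At the end, for the whole second after the job is handed in: The back stop stands at 27 mm (within 2.5 mm); the gauge lies in the drawer, shut to within 8 mm; every bar present lies in a guide, along it, its end within 3.5 mm of the stop, at rest (all of step 3 and all of step 4 and value of joint backstop between 0.0245 and 0.0295 m); the robot touches nothing.
It fails at once if the dropper bottle is moved more than 30 mm (distance of dropper from where it was at the start of the episode above 0.03 m).
It fails at once if the dish is moved more than 30 mm (distance of dish from where it was at the start of the episode above 0.03 m).
It fails at once if the tin is moved more than 30 mm (distance of tin from where it was at the start of the episode above 0.03 m).
It fails at once if the file is moved more than 30 mm (distance of file from where it was at the start of the episode above 0.03 m).
Of bar1, bar2, bar3, bar4 only 2 to 4 are there at a start; the rules pass over those that are not, and their reading is None.
At some moment in a run one of bar1, bar2, bar3, bar4 may be knocked a few centimetres aside while the robot is not near it.
Once in a run the grip may slacken for a moment while it holds something.
It also fails if it takes over 210 s, if anything falls off the work surface, if the arm or the gripper's body presses on something with over 40 N, if the wrist force passes 120 N, or if a joint passes its speed limit or range.

## Working session

There is one attempt and no reset: what is moved stays moved. The work goes in short steps, Python scripts to look and compute and a shell command to move; the robot and the scene stay as the last step left them, time stands still between calls to the robot, and variables do not carry over. Pictures are saved under pics/ and viewed, at most 14 in all, crops included, and the job is handed in when it is done.

```bash
mkdir -p pics; cat > h.py <<'E'
import numpy as np, cv2
from cell import get_state, grab_frame, hand_in
def cloud(f):
    z=f["range_z"]; K=f["mtx"]; v,u=np.mgrid[:z.shape[0],:z.shape[1]]
    p=np.stack([(u-K[0,2])/K[0,0]*z,-(v-K[1,2])/K[1,1]*z,-z],-1)
    w=p@f["pose"][:3,:3].T+f["pose"][:3,3]; w[z==0]=np.nan; return w
def ray(f,u,v,h):
    K=f["mtx"]; d=f["pose"][:3,:3]@np.array([(u-K[0,2])/K[0,0],-(v-K[1,2])/K[1,1],-1]); o=f["pose"][:3,3]
    return o+d*(h-o[2])/d[2]
E
python3 - <<'E'
from h import *
s=get_state(); print(s)
for n in("scene","side"):
    f=grab_frame(n); cv2.imwrite(f"pics/{n}0.png",f["img"]); print(n,f["mtx"].tolist(),f["pose"].round(3).tolist())
    np.savez(f"{n}0.npz",**f)
E
```

```text
{'time': 0.0, 'joint_pos': array([-0.04174373,  0.70709333, -0.02764123,  1.48499815,  0.02199503,
        0.95089758, -0.07550941]), 'qvel': array([-0.00014443,  0.00163398, -0.00088271, -0.00156258,  0.00136687,
        0.00046978,  0.00045802]), 'tau': array([-3.35119905e-03, -8.83210659e+01,  1.23306759e+00, -2.36173260e+01,
        1.66974653e-02,  6.38553465e-03, -2.14882397e-05]), 'tool_pos': array([5.74711302e-01, 3.68157245e-05, 2.08633004e-01]), 'tcp_rot': array([[-4.99571324e-05,  9.99999400e-01, -1.09432496e-03],
       [ 9.99999999e-01,  4.99400811e-05, -1.56088594e-05],
       [-1.55541994e-05, -1.09432573e-03, -9.99999401e-01]]), 'force': array([-0.56090708,  0.69269118, -0.40788368]), 'moment': array([-0.02653094, -0.02202083, -0.0147776 ]), 'finger_force': 0.0, 'grip_width': 0.08553291864313414}
scene [[401.71843564315293, 0.0, 278.405395796793], [0.0, 401.71843564315293, 203.75613889305993], [0.0, 0.0, 1.0]] [[-0.882, -0.33, 0.337, 0.948], [0.471, -0.584, 0.661, 0.854], [-0.021, 0.742, 0.67, 0.937], [0.0, 0.0, 0.0, 1.0]]
side [[415.81336365233875, 0.0, 281.57249144619607], [0.0, 415.81336365233875, 210.2770320610702], [0.0, 0.0, 1.0]] [[0.975, 0.145, -0.17, 0.31], [-0.223, 0.65, -0.726, -0.882], [0.005, 0.746, 0.666, 0.884], [0.0, 0.0, 0.0, 1.0]]
```

View pics/scene0.png

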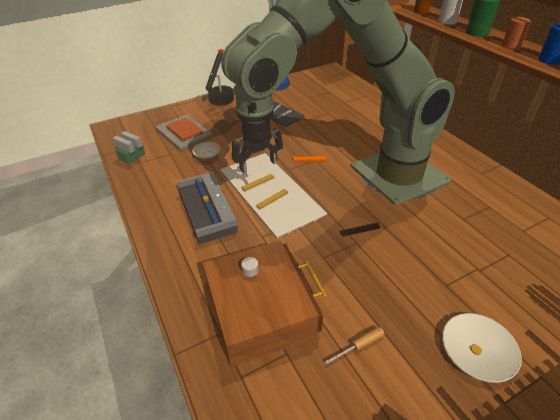

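View pics/side0.png

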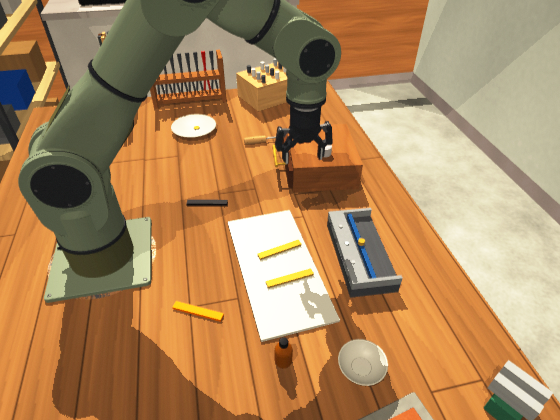

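The scene view shows the chest (260,300), handle (313,278), jig (207,205), two brass bars on the board (258,183), (272,198), orange look-alike (309,158) and black (359,230). The side view shows the same: bars (279,250), (289,278), orange (198,311) off the board, black (207,203), dropper (284,352), dish (363,362). Only two bars lie on the board.

```bash
python3 - <<'E'
from h import *
F={n:dict(np.load(f"{n}0.npz")) for n in("scene","side")}
def rect(p): 
    r=cv2.minAreaRect((p[:,:2]*1000).astype(np.float32)); return np.round(cv2.boxPoints(r),1).tolist(), np.round(r[0],1),np.round(r[1],1)
for n,f in F.items():
    w=cloud(f); hsv=cv2.cvtColor(f["img"],cv2.COLOR_BGR2HSV)
    x,y,z=w[...,0],w[...,1],w[...,2]
    def comps(m,name,mn=60):
        k,l,st,c=cv2.connectedComponentsWithStats(m.astype(np.uint8))
        for i in range(1,k):
            if st[i,4]>mn:
                p=w[l==i]; b,ce,sz=rect(p[:,:]); 
                print(n,name,c[i].round(),st[i,4],'z',np.nanmedian(p[:,2]).round(4),ce,sz,b)
    reg=(x>0.3)&(x<0.95)&(y>-.5)&(y<.6)
    comps(reg&(hsv[...,0]>18)&(hsv[...,0]<32)&(hsv[...,1]>150)&(hsv[...,2]>120)&(z>.01)&(z<0.09),'brass',25)
    comps(reg&(z>.096)&(z<.106)&(hsv[...,0]<20)&(hsv[...,1]>90),'chesttop',300)
    comps(reg&(z>.052)&(z<.063)&(hsv[...,1]<110),'jigtop',50)
    comps(reg&(hsv[...,0]>105)&(hsv[...,0]<125)&(hsv[...,1]>150)&(z>.02)&(z<.08),'blue',25)
    comps(reg&(z>.006)&(z<.014)&(hsv[...,1]<60)&(hsv[...,2]>150),'board',300)
f=F["side"]; c=cv2.resize(f["img"][200:300,220:410],None,fx=4,fy=4,interpolation=cv2.INTER_CUBIC); cv2.imwrite("pics/c1.png",c)
E
```

```text
scene brass [257. 182.] 132 z 0.0175 [ 494.9 -197.9] [124.   21.6] [[432.0, -195.8000030517578], [435.0, -217.1999969482422], [557.7999877929688, -200.10000610351562], [554.7999877929688, -178.6999969482422]]
scene brass [272. 199.] 147 z 0.0172 [491.7 -92.2] [128.3  22.5] [[426.70001220703125, -96.0999984741211], [431.8999938964844, -118.0], [556.7000122070312, -88.30000305175781], [551.5, -66.4000015258789]]
scene brass [314. 279.] 159 z 0.0662 [573.8 300.5] [125.  31.] [[549.2000122070312, 241.0], [579.9000244140625, 236.39999389648438], [598.2999877929688, 360.0], [567.5999755859375, 364.6000061035156]]
scene chesttop [257. 293.] 7309 z 0.0996 [722.7 276.5] [263.9 225.5] [[592.7000122070312, 161.5], [816.0, 130.10000610351562], [852.7000122070312, 391.3999938964844], [629.4000244140625, 422.79998779296875]]
scene jigtop [215. 200.] 873 z 0.0578 [ 708.6 -156.8] [280.9 129.1] [[631.9000244140625, -290.8999938964844], [760.5, -302.3999938964844], [785.4000244140625, -22.600000381469727], [656.7999877929688, -11.199999809265137]]
scene board [277. 197.] 2729 z 0.0099 [ 473.6 -142.6] 
[... 1538 characters left out ...]
000244140625, -143.60000610351562], [720.9000244140625, -34.599998474121094], [708.0, -33.5]]
side blue [366. 261.] 163 z 0.0513 [ 698.6 -211. ] [129.6  12.8] [[686.5999755859375, -275.0], [699.4000244140625, -276.1000061035156], [710.5999755859375, -147.0], [697.7999877929688, -145.8000030517578]]
side board [279. 276.] 7728 z 0.0092 [ 470.2 -146.2] [199.8 422.6] [[358.3999938964844, 59.099998474121094], [382.5, -362.79998779296875], [582.0, -351.3999938964844], [557.9000244140625, 70.5]]
side board [361. 362.] 469 z 0.0099 [ 590.5 -465.1] [83.4 69. ] [[548.0, -431.70001220703125], [549.7000122070312, -500.6000061035156], [633.0999755859375, -498.5], [631.2999877929688, -429.6000061035156]]
```

View pics/c1.png

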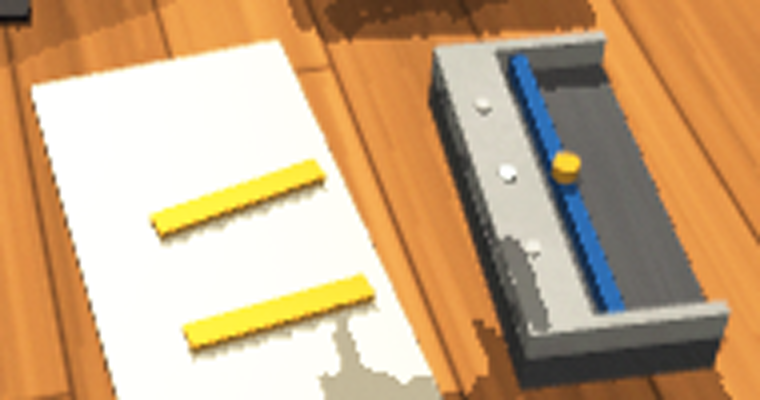

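List of confusables: gauge – none visible (in shut drawer); brass bars (279,250), (289,278) side view on the white board vs orange (198,311) and black (207,203) on the table. The crop confirms the two brass ones on the board. Now going above the handle.

```bash
cat >> h.py <<'E'
CX=np.array([np.cos(np.radians(-7.9)),np.sin(np.radians(-7.9))]); CY=np.array([-CX[1],CX[0]]); CO=np.array([.7155,.2775])
JX=np.array([np.cos(np.radians(-4.95)),np.sin(np.radians(-4.95))]); JY=np.array([-JX[1],JX[0]]); JO=np.array([.698,-.1562])
def go(x,y,z,yaw=None):
    """needed shift in tool axes (units .1 m), and twist (units 90 deg) so tool y axis has heading yaw (deg, mod 180)"""
    s=get_state(); R=s["tcp_rot"]; d=(np.array([x,y,z])-s["tool_pos"])@R*10
    h=np.degrees(np.arctan2(R[1,1],R[0,1])); t=None
    if yaw is not None: t=-(((yaw-h)+90)%180-90)/90
    print("pos",s["tool_pos"].round(4),"head %.2f"%h,"shift",d.round(3),"twist",None if t is None else round(t,4),"w %.4f"%s["grip_width"],"F",s["force"].round(1),"ff %.1f"%s["finger_force"],"t %.1f"%s["time"])
E
python3 -m crank '{"delta_pos":[[0.37,-0.02,0],[0.37,-0.02,0],[0.37,-0.02,0],[0.37,-0.02,0],[0.37,-0.02,0],[0.37,-0.02,0],[0.37,-0.01,0],[0.37,0,0]],"twist":[0,0,0,0,0,0,0,0],"hand":[-0.39,-0.39,-0.39,-0.39,-0.39,-0.39,-0.39,-0.39]}' 40
python3 -m crank '{"delta_pos":[[0,0,0],[0,0,0],[0,0,0]],"twist":[0.088,0,0],"hand":[-0.39,-0.39,-0.39]}'
python3 - <<'E'
from h import *
p=CO-CX*.155; go(p[0],p[1],.043,-7.9)
f=grab_frame("wrist"); cv2.imwrite("pics/w1.png",f["img"])
E
```

```text
time: 0.9
tool_pos: [0.5615, 0.2975, 0.2089]
tcp_rot: [[-0.0, 1.0, -0.001], [1.0, 0.0, -0.0], [-0.0, -0.001, -1.0]]
force: [0.8, -0.8, -0.7]
grip_width: 0.0263
finger_force: 0.0
time: 1.2
tool_pos: [0.5621, 0.2952, 0.2089]
tcp_rot: [[0.135, 0.991, -0.0], [0.991, -0.135, -0.001], [-0.001, -0.0, -1.0]]
force: [0.1, -0.5, -0.1]
grip_width: 0.0259
finger_force: 0.0
pos [0.5621 0.2952 0.2089] head -7.76 shift [ 0.037 -0.006  1.659] twist 0.0016 w 0.0259 F [ 0.1 -0.5 -0.1] ff 0.0 t 1.2
```

View pics/w1.png

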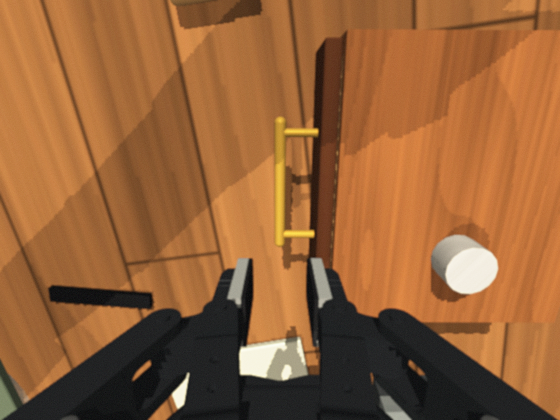

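Wrist view: handle bar from (280,120) to (280,243), centred between the fingers (250–310). Descend and grip.

```bash
python3 - <<'E'
from h import *
f=grab_frame("wrist"); print(ray(f,280,120,.062),ray(f,280,243,.062))
E
python3 -m crank '{"delta_pos":[[0.04,-0.01,0.3],[0,0,0.3],[0,0,0.3],[0,0,0.3],[0,0,0.2],[0,0,0.15],[0,0,0.1],[0,0,0]],"twist":[0,0,0,0,0,0,0,0],"hand":[-0.39,-0.39,-0.39,-0.39,-0.39,-0.39,-0.39,-0.39]}' 40
python3 -m crank '{"delta_pos":[[0,0,0],[0,0,0],[0,0,0],[0,0,0],[0,0,0]],"twist":[0,0,0,0,0],"hand":[-1,-1,-1,-1,-1]}' 40
```

```text
[0.57342764 0.36206788 0.062     ] [0.55691829 0.23999575 0.062     ]
time: 2.1
tool_pos: [0.5613, 0.2997, 0.0434]
tcp_rot: [[0.138, 0.99, -0.001], [0.99, -0.138, -0.0], [-0.001, -0.001, -1.0]]
force: [0.3, 0.7, 1.4]
grip_width: 0.026
finger_force: 0.0
time: 2.6
tool_pos: [0.5621, 0.3004, 0.0453]
tcp_rot: [[0.138, 0.99, 0.002], [0.99, -0.138, 0.001], [0.001, 0.001, -1.0]]
force: [0.0, -1.0, 5.1]
grip_width: 0.0001
finger_force: 2.7
```

```bash
python3 - <<'E'
from h import *
f=grab_frame("wrist"); g=grab_frame("side"); s=grab_frame("scene")
a=cv2.resize(g["img"][100:200,220:370],(480,320)); b=cv2.resize(s["img"][220:330,230:395],(480,320)); 
cv2.imwrite("pics/w2.png",np.vstack([np.hstack([a[:,:400],b[:,:400]]),cv2.resize(f["img"][160:400,100:460],(800,280))]))
E
```

```text
(no output)
```

View pics/w2.png

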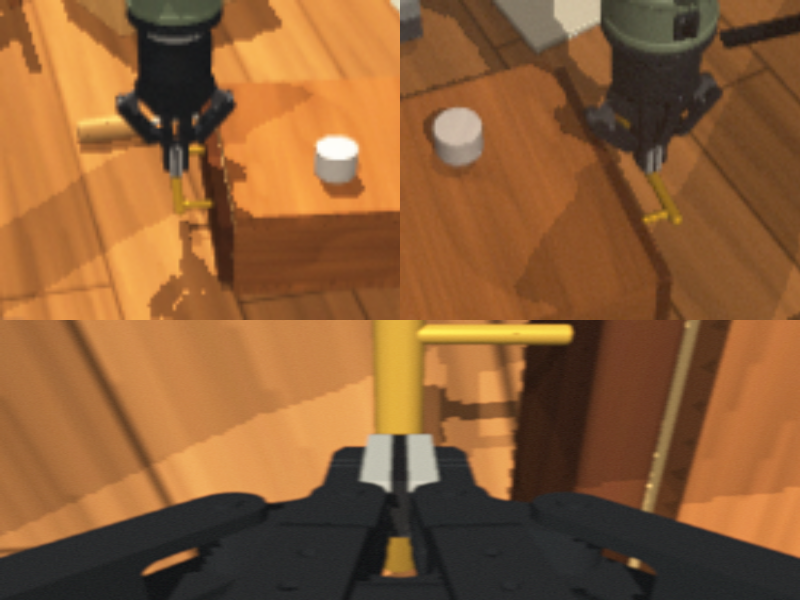

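```bash
python3 - <<'E'
from h import *
f=grab_frame("wrist"); w=cloud(f); np.set_printoptions(suppress=True,precision=4)
for u,v in[(278,180),(278,210),(278,240),(278,250),(272,262),(272,280),(288,262),(279,262),(279,290),(279,320),(279,355),(279,365)]: print(u,v,w[v,u])
go(.5621,.3,.043,-7.9)
E
```

```text
278 180 [0.5695 0.3488 0.065 ]
278 210 [0.5675 0.3347 0.0648]
278 240 [0.5654 0.3198 0.0648]
278 250 [0.5648 0.3148 0.0655]
272 262 [0.5618 0.3136 0.0748]
272 280 [0.562  0.3128 0.0895]
288 262 [0.569  0.3124 0.0745]
279 262 [0.5649 0.3125 0.0736]
279 290 [0.565  0.3132 0.0985]
279 320 [0.5635 0.3027 0.1025]
279 355 [0.5568 0.2537 0.066 ]
279 365 [0.5559 0.2476 0.0666]
pos [0.5621 0.3004 0.0453] head -7.91 shift [-0.004  0.     0.023] twist -0.0001 w -0.0002 F [0.3 0.3 4. ] ff 2.7 t 2.8
```

The tips really end at about z 0.067, on top of the bar (the shut tips show ~22 mm above the reported TCP). Open, go 20 mm lower, and regrip.

```bash

python3 -m crank '{"delta_pos":[[0,0,0],[0,0,0],[0,0,0],[0,0,0.1],[0,0,0.1],[0,0,0]],"twist":[0,0,0,0,0,0],"hand":[-0.39,-0.39,-0.39,-0.39,-0.39,-0.39]}' 40
python3 -m crank '{"delta_pos":[[0,0,0],[0,0,0],[0,0,0],[0,0,0],[0,0,0]],"twist":[0,0,0,0,0],"hand":[-1,-1,-1,-1,-1]}' 40
```

```text
time: 3.4
tool_pos: [0.5615, 0.3001, 0.0228]
tcp_rot: [[0.138, 0.99, -0.0], [0.99, -0.138, -0.0], [-0.0, -0.0, -1.0]]
force: [-0.4, -0.8, 1.8]
grip_width: 0.0261
finger_force: 0.9
time: 3.9
tool_pos: [0.5611, 0.3, 0.0234]
tcp_rot: [[0.138, 0.99, -0.001], [0.99, -0.138, -0.0], [-0.001, -0.001, -1.0]]
force: [0.2, 1.7, -15.5]
grip_width: 0.0095
finger_force: 38.7
```

```bash

python3 -m crank '{"delta_pos":[[0,-0.1,0],[0,-0.2,0],[0,-0.2,0],[0,-0.2,0],[0,-0.2,0],[0,-0.2,0],[0,-0.2,0],[0,-0.2,0]],"twist":[0,0,0,0,0,0,0,0],"hand":[-1,-1,-1,-1,-1,-1,-1,-1]}' 40
python3 -m crank '{"delta_pos":[[0,0,0],[0,0,0],[0,0,0],[0,0,0],[0,0,-0.3],[0,0,-0.4],[0,0,-0.4],[0,0,-0.4]],"twist":[0,0,0,0,0,0,0,0],"hand":[-0.39,-0.39,-0.39,-0.39,-0.39,-0.39,-0.39,-0.39]}' 40
python3 -m crank '{"delta_pos":[[-0.2,0.2,0],[-0.2,0.2,0],[-0.2,0.2,0],[0,0,0]],"twist":[0,0,0,0],"hand":[0,0,0,0]}' 40
python3 - <<'E'
from h import *
f=grab_frame("wrist"); np.savez("w3.npz",**f); cv2.imwrite("pics/w3.png",f["img"]); w=cloud(f)
go(.5,.3,.043,-7.9)
E
```

```text
time: 4.7
tool_pos: [0.4119, 0.3209, 0.0235]
tcp_rot: [[0.138, 0.99, -0.001], [0.99, -0.138, -0.0], [-0.0, -0.001, -1.0]]
force: [2.4, 6.6, -29.3]
grip_width: 0.0093
finger_force: 38.5
time: 5.5
tool_pos: [0.4132, 0.3204, 0.1759]
tcp_rot: [[0.138, 0.99, 0.0], [0.99, -0.138, 0.0], [0.0, 0.0, -1.0]]
force: [0.6, 0.1, -0.6]
grip_width: 0.0256
finger_force: 0.0
time: 5.9
tool_pos: [0.4665, 0.2495, 0.1743]
tcp_rot: [[0.143, 0.99, 0.001], [0.99, -0.143, -0.001], [-0.001, 0.002, -1.0]]
force: [-0.5, 1.5, 0.7]
grip_width: 0.0428
finger_force: 0.0
pos [0.4652 0.2515 0.1742] head -8.10 shift [0.529 0.275 1.312] twist -0.0023 w 0.0426 F [-0.7  0.4 -0.2] ff 0.0 t 6.0
```

View pics/w3.png

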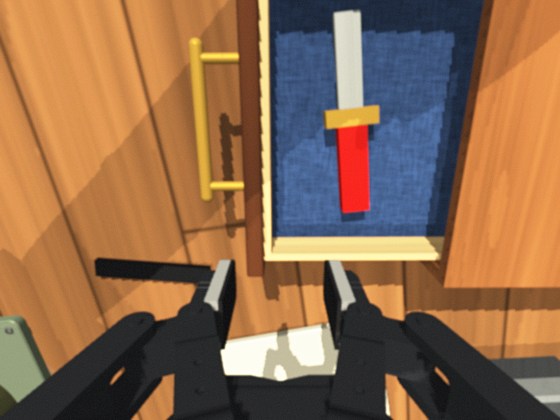

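Wrist view: drawer is open, gauge inside: red handle (340–368,125–212), guard (352,117), blade up to (348,12), handle axis slightly tilted. Measure it.

```bash
python3 - <<'E'
from h import *
f=dict(np.load("w3.npz")); w=cloud(f); hsv=cv2.cvtColor(f["img"],cv2.COLOR_BGR2HSV)
m=((hsv[...,0]<6)|(hsv[...,0]>174))&(hsv[...,1]>180)&(hsv[...,2]>140); m[:100]=0;m[230:]=0; m[:,:320]=0;m[:,390:]=0
m=m&(w[...,2]>.05)
p=w[m]; r=cv2.minAreaRect((p[:,:2]*1000).astype(np.float32)); print(m.sum(),r,np.median(p[:,2]))
print(cv2.fitLine((p[:,:2]*1000).astype(np.float32),cv2.DIST_L2,0,.01,.01).ravel())
vs,us=np.nonzero(m); print('top pixels rect',[ray(f,u,v,.058).round(4) for u,v in[(354,126),(355,211)]])
print('blade tip',ray(f,347,12,.053),'felt',w[80,300],w[200,430],'wall',w[248,350])
for u,v in[(228,262),(222,275),(335,262),(343,275)]: print('tip',w[v,u])
E
```

```text
2357 ((537.3770141601562, 265.88165283203125), (75.63907623291016, 24.19546127319336), 88.21815490722656) 0.05596108775550063
[3.8640846e-02 9.9925315e-01 5.3684772e+02 2.6778036e+02]
top pixels rect [array([0.539 , 0.3041, 0.058 ]), array([0.5346, 0.2293, 0.058 ])]
blade tip [0.54081478 0.38928157 0.053     ] felt [0.50024488 0.34711822 0.03725326] [0.610782   0.22287391 0.03797644] wall [0.52640761 0.19596486 0.06345899]
tip [0.44621294 0.26516928 0.20270261]
tip [0.44542724 0.26525912 0.21461178]
tip [0.49483254 0.25830593 0.20307841]
tip [0.49630851 0.25775603 0.21441907]
```

```bash

python3 -m crank '{"delta_pos":[[0,0,0],[0,0,0],[0,0,0]],"twist":[-0.066,0,0],"hand":[0,0,0]}' 60
python3 - <<'E'
from h import *
go(.5375,.266,.06,-2.2)
E
```

```text
time: 6.25
tool_pos: [0.4639, 0.2535, 0.1741]
tcp_rot: [[0.037, 0.999, -0.0], [0.999, -0.037, 0.0], [0.0, -0.0, -1.0]]
force: [0.9, 0.9, 0.3]
grip_width: 0.0426
finger_force: 0.0
pos [0.4639 0.2535 0.1741] head -2.11 shift [0.151 0.731 1.141] twist 0.001 w 0.0426 F [0.9 0.9 0.3] ff 0.0 t 6.2
```

```bash

python3 -m crank '{"delta_pos":[[0.075,0.365,0],[0.075,0.365,0],[0,0,0.3],[0,0,0.3],[0,0,0.3],[0,0,0.3],[0,0,0.1],[0,0,0]],"twist":[0,0,0,0,0,0,0,0],"hand":[0,0,0,0,0,0,0,0]}' 60
python3 -m crank '{"delta_pos":[[0,0,0.1],[0,0,0]],"twist":[0,0],"hand":[0,0]}' 60
python3 -m crank '{"delta_pos":[[0,0,0.08],[0,0,0]],"twist":[0,0],"hand":[0,0]}' 60
python3 - <<'E'
from h import *
go(.5375,.266,.02,-2.2)
f=grab_frame("wrist"); cv2.imwrite("pics/w4.png",f["img"][100:400]); w=cloud(f)
E
```

```text
time: 7.05
tool_pos: [0.5371, 0.2656, 0.0434]
tcp_rot: [[0.036, 0.999, -0.002], [0.999, -0.036, -0.001], [-0.001, -0.001, -1.0]]
force: [-0.6, -1.0, 0.7]
grip_width: 0.0427
finger_force: 0.0
time: 7.25
tool_pos: [0.5377, 0.2657, 0.0341]
tcp_rot: [[0.035, 0.999, 0.0], [0.999, -0.035, 0.0], [0.0, 0.0, -1.0]]
force: [0.4, -0.2, -0.3]
grip_width: 0.0427
finger_force: 0.0
time: 7.45
tool_pos: [0.5374, 0.2655, 0.0256]
tcp_rot: [[0.035, 0.999, -0.001], [0.999, -0.035, -0.0], [-0.0, -0.001, -1.0]]
force: [0.3, -0.6, -0.8]
grip_width: 0.0429
finger_force: 0.0
pos [0.5374 0.2655 0.0256] head -1.99 shift [0.005 0.001 0.056] twist 0.0023 w 0.0429 F [ 0.3 -0.6 -0.8] ff 0.0 t 7.5
```

View pics/w4.png

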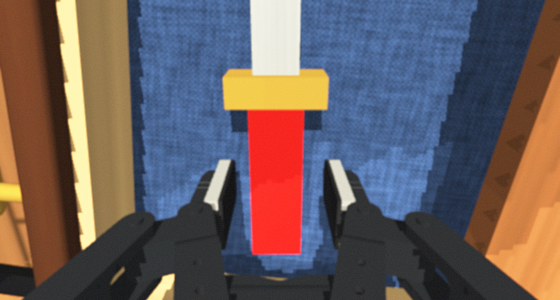

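Fingers straddle the handle (pads at x≈228 and 335, handle 250–303); no contact though the reported TCP is under the floor, so the tip offset is confirmed. Lower a little and grip.

```bash

python3 -m crank '{"delta_pos":[[0,0,0.05],[0,0,0],[0,0,0],[0,0,0],[0,0,0],[0,0,0]],"twist":[0,0,0,0,0,0],"hand":[0,-1,-1,-1,-1,-1]}' 100
python3 -m crank '{"delta_pos":[[0,0,-0.2],[0,0,-0.3],[0,0,-0.3],[0,0,-0.3],[0,0,-0.3],[0,0,0]],"twist":[0,0,0,0,0,0],"hand":[-1,-1,-1,-1,-1,-1]}' 100
python3 - <<'E'
from h import *
f=grab_frame("wrist"); cv2.imwrite("pics/w5.png",f["img"][100:400]); np.savez("w5.npz",**f)
go(.5375,.266,.02,-2.2)
E
```

```text
time: 8.1
tool_pos: [0.5378, 0.2655, 0.0212]
tcp_rot: [[0.035, 0.999, 0.0], [0.999, -0.035, 0.0], [0.0, 0.0, -1.0]]
force: [-0.3, -1.5, 4.9]
grip_width: 0.0215
finger_force: 98.7
time: 8.7
tool_pos: [0.5388, 0.2662, 0.1644]
tcp_rot: [[0.035, 0.999, 0.004], [0.999, -0.035, 0.002], [0.003, 0.004, -1.0]]
force: [0.5, 0.3, -1.3]
grip_width: 0.0214
finger_force: 98.5
pos [0.538  0.2659 0.1623] head -1.97 shift [-1.000e-03 -8.000e-03  1.423e+00] twist 0.0025 w 0.0214 F [-1.2  0.1 -3.1] ff 98.5 t 8.8
```

View pics/w5.png

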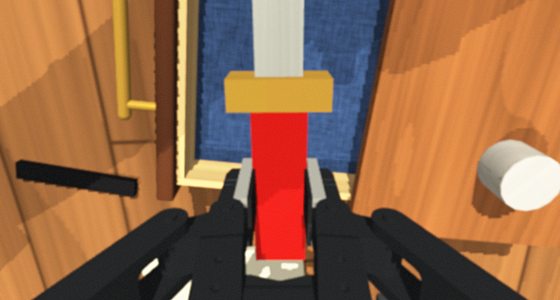

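Gauge is held level, guard front edge at row ~172, blade forward. Measure it in the tool frame.

```bash
cat >> h.py <<'E'
def gaugeintool():
    f=grab_frame("wrist"); s=get_state(); w=cloud(f); hsv=cv2.cvtColor(f["img"],cv2.COLOR_BGR2HSV)
    t=(w-s["tool_pos"])@s["tcp_rot"]*1000
    near=(t[...,2]>-60)&(t[...,2]<-2)&(abs(t[...,1])<30)
    H=hsv[...,0]; S=hsv[...,1]
    red=near&((H<6)|(H>174))&(S>180); br=near&(H>14)&(H<35)&(S>110)&(t[...,0]>10); bl=near&(S<60)&(hsv[...,2]>110)&(t[...,0]>42)
    for n,m in(("red",red),("brass",br),("blade",bl)):
        p=t[m]; 
        if len(p)<20: print(n,len(p)); continue
        r=cv2.fitLine(p[:,:2].astype(np.float32),cv2.DIST_L2,0,.01,.01).ravel()
        print(n,m.sum(),"x",np.percentile(p[:,0],[0.5,50,99.5]).round(1),"y",np.percentile(p[:,1],[1,50,99]).round(1),"z",np.percentile(p[:,2],[5,25,50,95]).round(1),"line",r.round(3))
    # blade height vs x
    p=t[bl]; print([(a,np.median(p[(p[:,0]>a)&(p[:,0]<a+8)],0).round(1).tolist()) for a in range(45,125,15) if ((p[:,0]>a)&(p[:,0]<a+8)).sum()>5])
    p=t[red]; print([(a,np.median(p[(p[:,0]>a)&(p[:,0]<a+8)],0).round(1).tolist()) for a in range(-5,40,12) if ((p[:,0]>a)&(p[:,0]<a+8)).sum()>5])
E
python3 -c "
from h import *
gaugeintool()"
```

```text
red 7514 x [-36.    5.9  38.4] y [-9.6  1.8 13.3] z [-36.9 -36.4 -36.  -35. ] line [ 1.    -0.013  4.158  1.927]
brass 4038 x [39.2 47.3 53.3] y [-20.    1.7  23. ] z [-36.9 -36.3 -35.8 -27.4] line [3.0000e-03 1.0000e+00 4.7104e+01 1.5220e+00]
blade 9123 x [ 53.5  88.9 116.8] y [-8.6  1.3 11. ] z [-32.  -31.4 -30.9 -29.8] line [ 1.0000e+00 -1.0000e-02  8.7621e+01  1.2120e+00]
[(60, [63.9, 1.3, -30.9]), (75, [79.0, 1.3, -30.9]), (90, [94.1, 1.0, -31.0]), (105, [109.0, 1.0, -30.9])]
[(-5, [-0.9, 2.2, -36.0]), (7, [11.2, 1.8, -36.0]), (19, [23.0, 1.8, -36.0]), (31, [34.9, 1.5, -35.9])]
```

```bash

python3 -m crank '{"delta_pos":[[-0.3,0,0],[-0.3,0,0],[-0.4,0,0],[-0.4,0,0],[-0.4,0,0],[-0.4,0,0],[-0.4,0,0],[-0.3,-0.1,0]],"twist":[0,0,0,0,0,0,0,0],"hand":[-1,-1,-1,-1,-1,-1,-1,-1]}' 100
python3 -m crank '{"delta_pos":[[-0.3,-0.1,0],[-0.2,-0.1,0],[0,0,0],[0,0,0],[0,0,0],[0,0,0],[0,0,0],[0,0,0]],"twist":[0,0,0.0945,0.0945,0.0945,0.0945,0.0945,0.0945],"hand":[-1,-1,-1,-1,-1,-1,-1,-1]}' 100
python3 -m crank '{"delta_pos":[[0,0,0],[0,0,0],[0,0,0],[0,0,0],[0,0,0],[0,0,0]],"twist":[0.0945,0.0945,0.0945,0.0945,0.0945,0],"hand":[-1,-1,-1,-1,-1,-1]}' 100
python3 - <<'E'
from h import *
go(.4834,-.1022,.08,84.5)
f=grab_frame("wrist"); np.savez("w6.npz",**f); cv2.imwrite("pics/w6.png",f["img"]); 
gaugeintool()
w=cloud(f); hsv=cv2.cvtColor(f["img"],cv2.COLOR_BGR2HSV)
m=(abs(w[...,2]-.0565)<.006)&(hsv[...,1]<110)&(w[...,0]>.62); p=w[m]; print(m.sum(),cv2.boxPoints(cv2.minAreaRect((p[:,:2]*1000).astype(np.float32))).round(1).tolist())
E
```

```text
time: 9.6
tool_pos: [0.5172, -0.0265, 0.1599]
tcp_rot: [[0.036, 0.999, -0.002], [0.999, -0.036, -0.001], [-0.001, -0.001, -1.0]]
force: [0.8, 0.0, -1.6]
grip_width: 0.0214
finger_force: 98.4
time: 10.4
tool_pos: [0.4953, -0.0731, 0.16]
tcp_rot: [[0.802, 0.597, -0.002], [0.597, -0.802, -0.0], [-0.002, -0.001, -1.0]]
force: [-0.3, 0.5, -1.6]
grip_width: 0.0215
finger_force: 98.5
time: 11.0
tool_pos: [0.4953, -0.073, 0.16]
tcp_rot: [[0.995, -0.099, -0.002], [-0.099, -0.995, -0.001], [-0.002, 0.001, -1.0]]
force: [-0.3, 0.9, -1.7]
grip_width: 0.0213
finger_force: 98.5
pos [ 0.4953 -0.073   0.16  ] head -95.68 shift [-0.088  0.302  0.801] twist -0.002 w 0.0213 F [-0.3  0.9 -1.7] ff 98.5 t 11.0
red 7561 x [-37.1   4.5  37.8] y [-12.9  -1.7   9.8] z [-35.3 -34.7 -34.3 -33.5] line [ 1.    -0.008  3.085 -1.577]
brass 3964 x [38.5 46.5 52.7] y [-23.2  -1.6  19.6] z [-35.3 -34.7 -34.2 -27.9] line [ 4.0000e-03  1.0000e+00  4.6351e+01 -1.7880e+00]
blade 9040 x [ 53.3  88.3 116.2] y [-11.8  -2.    7.7] z [-30.4 -29.8 -29.3 -28.2] line [ 1.0000e+00 -7.0000e-03  8.7128e+01 -2.0630e+00]
[(45, [52.9, -7.1, -29.1]), (60, [64.0, -2.0, -29.3]), (75, [79.2, -2.0, -29.3]), (90, [94.0, -2.3, -29.3]), (105, [109.1, -2.3, -29.3])]
[(-5, [-1.0, -1.7, -34.4]), (7, [11.2, -1.7, -34.4]), (19, [23.0, -1.7, -34.3]), (31, [34.5, -1.6, -34.3])]
0 [[0.0, 0.0], [0.0, 0.0], [0.0, 0.0], [0.0, 0.0]]
```

View pics/w6.png

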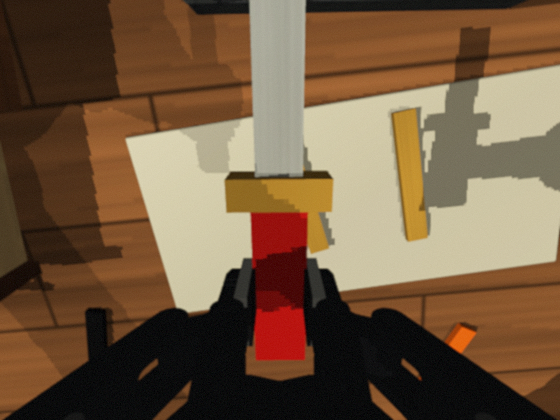

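Gauge is square in the picture (blade col 278), jig front edge at the very top. Move nearer and compare blade and jig in the same image.

```bash

python3 -m crank '{"delta_pos":[[0,0.15,0],[0,0.15,0],[0.3,0,0],[0.3,0,0],[0,0,0.3],[0,0,0.2],[0,0,0],[0,0,0]],"twist":[0,0,0,0,0,0,0,0],"hand":[-1,-1,-1,-1,-1,-1,-1,-1]}' 100
python3 - <<'E'
from h import *
go(.593,-.1117,.0135,84.5)
f=grab_frame("wrist"); np.savez("w7.npz",**f); cv2.imwrite("pics/w7.png",f["img"]); 
gaugeintool()
w=cloud(f); hsv=cv2.cvtColor(f["img"],cv2.COLOR_BGR2HSV)
m=(abs(w[...,2]-.0565)<.004)&(hsv[...,1]<110)&(w[...,0]>.62); p=w[m]; print(m.sum(),cv2.boxPoints(cv2.minAreaRect((p[:,:2]*1000).astype(np.float32))).round(1).tolist(),np.median(p[:,2]))
E
```

```text
time: 11.9
tool_pos: [0.5526, -0.1091, 0.1115]
tcp_rot: [[0.996, -0.095, -0.0], [-0.095, -0.996, -0.0], [-0.0, 0.0, -1.0]]
force: [-1.0, -1.0, -0.9]
grip_width: 0.0212
finger_force: 98.5
pos [ 0.5526 -0.1091  0.1115] head -95.44 shift [ 0.405 -0.013  0.98 ] twist 0.0007 w 0.0212 F [-1.  -1.  -0.9] ff 98.5 t 11.9
red 7466 x [-36.4   5.   37.8] y [-12.8  -1.5   9.8] z [-35.4 -34.8 -34.4 -33.5] line [ 1.    -0.011  3.508 -1.469]
brass 4029 x [38.4 46.6 52.7] y [-23.3  -2.   19.6] z [-35.3 -34.7 -34.2 -26.1] line [ 1.000e-02  1.000e+00  4.638e+01 -1.860e+00]
blade 9076 x [ 53.1  88.3 116.2] y [-11.9  -2.    7.6] z [-30.4 -29.8 -29.3 -28.2] line [ 1.0000e+00 -9.0000e-03  8.7106e+01 -2.1120e+00]
[(45, [52.8, 2.2, -29.1]), (60, [64.1, -2.0, -29.3]), (75, [79.2, -2.0, -29.3]), (90, [94.0, -2.0, -29.3]), (105, [109.1, -2.4, -29.3])]
[(-5, [-1.0, -1.5, -34.4]), (7, [11.1, -1.6, -34.4]), (19, [23.1, -2.0, -34.4]), (31, [34.6, -1.6, -34.4])]
30573 [[632.7999877929688, -286.5], [676.0, -290.6000061035156], [701.5, -17.700000762939453], [658.2999877929688, -13.699999809265137]] 0.05597073105021788
```

View pics/w7.png

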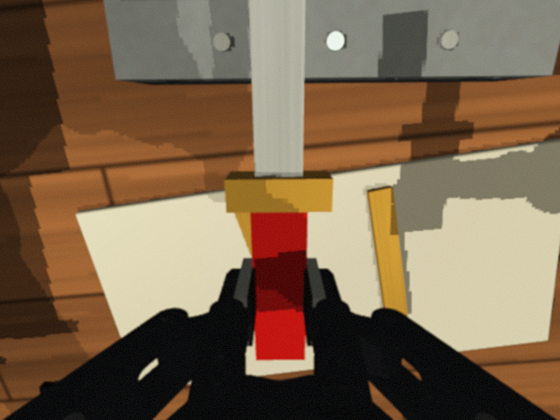

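Jig front edge in the wrist view runs (117,78)–(560,70); blade (col 278) lies midway between screws at 222 and 336, i.e. on the +34 guide. Lateral error computes to ~0; back off 60, lower, go in.

```bash

python3 -m crank '{"delta_pos":[[-0.3,0,0],[-0.3,0,0],[0,0,0.3],[0,0,0.3],[0,0,0.2],[0,0,0.1],[0,0,0.08],[0,0,0]],"twist":[0,0,0,0,0,0,0,0],"hand":[-1,-1,-1,-1,-1,-1,-1,-1]}' 100
python3 -m crank '{"delta_pos":[[0.2,0,0],[0.1,0,0],[0.05,0,0],[0.05,0,0],[0.05,0,0],[0.05,0,0],[0,0,0]],"twist":[0,0,0,0,0,0,0],"hand":[-1,-1,-1,-1,-1,-1,-1]}' 100
python3 -c "
from h import *
go(.5957,-.1132,.0135,84.5)"
```

```text
time: 12.8
tool_pos: [0.4931, -0.1031, 0.0132]
tcp_rot: [[0.995, -0.096, 0.0], [-0.096, -0.995, 0.0], [0.0, -0.0, -1.0]]
force: [0.1, -0.2, -0.4]
grip_width: 0.0214
finger_force: 98.5
time: 13.5
tool_pos: [0.5432, -0.1079, 0.0131]
tcp_rot: [[0.995, -0.096, 0.0], [-0.096, -0.995, -0.0], [0.0, 0.0, -1.0]]
force: [-0.4, -0.4, -1.2]
grip_width: 0.0211
finger_force: 98.5
pos [ 0.5432 -0.1079  0.0131] head -95.52 shift [ 0.528  0.002 -0.004] twist -0.0003 w 0.0211 F [-0.4 -0.4 -1.2] ff 98.5 t 13.5
```

19 mm in with no side force. Continue slowly.

```bash

python3 -m crank '{"delta_pos":[[0.05,0,0],[0.05,0,0],[0.05,0,0],[0.05,0,0],[0.02,0,0],[0.02,0,0],[0.02,0,0],[0,0,0]],"twist":[0,0,0,0,0,0,0,0],"hand":[-1,-1,-1,-1,-1,-1,-1,-1]}' 120
python3 -m crank '{"delta_pos":[[0.03,0,0],[0.03,0,0],[0.03,0,0],[0.03,0,0],[0.03,0,0],[0.03,0,0],[0,0,0]],"twist":[0,0,0,0,0,0,0],"hand":[-1,-1,-1,-1,-1,-1,-1]}' 120
python3 -c "
from h import *
go(.5957,-.1132,.0135,84.5)
gaugeintool()"
```

```text
time: 14.3
tool_pos: [0.5687, -0.1104, 0.0131]
tcp_rot: [[0.995, -0.096, -0.0], [-0.096, -0.995, -0.0], [-0.0, 0.0, -1.0]]
force: [-0.5, -0.9, -1.1]
grip_width: 0.0208
finger_force: 122.2
time: 15.0
tool_pos: [0.5855, -0.112, 0.0126]
tcp_rot: [[0.995, -0.097, -0.003], [-0.097, -0.995, 0.001], [-0.003, -0.0, -1.0]]
force: [-7.7, 1.1, 0.4]
grip_width: 0.0207
finger_force: 122.6
pos [ 0.5855 -0.112   0.0126] head -95.54 shift [ 0.103  0.002 -0.009] twist -0.0005 w 0.0207 F [-7.7  1.1  0.4] ff 122.6 t 15.0
red 7436 x [-36.9   5.4  37.6] y [-13.   -1.6   9.9] z [-35.4 -34.8 -34.4 -33.4] line [ 1.    -0.006  3.612 -1.504]
brass 4041 x [38.4 46.7 52.7] y [-23.4  -2.   19.8] z [-35.5 -34.9 -34.5 -25.9] line [ 9.0000e-03  1.0000e+00  4.6473e+01 -1.8710e+00]
blade 25432 x [ 53.6  87.4 115.7] y [-29.2  -0.3  29.4] z [-44.6 -43.9 -43.4 -29.9] line [ 2.9000e-02  1.0000e+00  8.6634e+01 -3.9000e-02]
[(45, [52.7, -6.2, -29.5]), (60, [65.7, -1.6, -43.2]), (75, [79.1, 0.5, -43.5]), (90, [94.1, 0.0, -43.5]), (105, [106.4, -0.3, -43.0])]
[(-5, [-1.0, -1.6, -34.3]), (7, [11.2, -1.6, -34.4]), (19, [23.0, -1.6, -34.5]), (31, [34.5, -1.2, -34.5])]
```

Pushing the stop at ~8 N; about 10 mm to go. Small steps.

```bash

python3 -m crank '{"delta_pos":[[0.03,0,0],[0.02,0,0],[0.02,0,0],[0,0,0]],"twist":[0,0,0,0],"hand":[-1,-1,-1,-1]}' 120 | grep -E "pos|force"
python3 -m crank '{"delta_pos":[[0.015,0,0],[0,0,0]],"twist":[0,0],"hand":[-1,-1]}' | grep -E "pos|force"
python3 -m crank '{"delta_pos":[[0.01,0,0],[0,0,0]],"twist":[0,0],"hand":[-1,-1]}' | grep -E "pos|force"
python3 -c "
from h import *
go(.5957,-.1132,.0135,84.5)
f=grab_frame('wrist'); cv2.imwrite('pics/w8.png',f['img'][:300])
w=cloud(f); t=w[100:230,278]; print([(i+100,a.round(4).tolist()) for i,a in enumerate(t)][::8])"
```

```text
tool_pos: [0.5922, -0.1126, 0.0126]
force: [-8.1, 1.4, -0.4]
finger_force: 122.6
tool_pos: [0.5937, -0.1127, 0.0126]
force: [-9.8, 0.5, -0.1]
finger_force: 122.6
tool_pos: [0.5946, -0.1128, 0.0126]
force: [-9.3, 1.2, 0.1]
finger_force: 122.6
pos [ 0.5946 -0.1128  0.0126] head -95.54 shift [ 0.011  0.003 -0.009] twist -0.0005 w 0.0210 F [-9.3  1.2  0.1] ff 122.6 t 15.8
[(100, [0.6769, -0.1188, 0.0552]), (108, [0.6743, -0.1185, 0.0556]), (116, [0.6716, -0.1183, 0.0559]), (124, [0.6688, -0.118, 0.0548]), (132, [0.6662, -0.1177, 0.0561]), (140, [0.6633, -0.1175, 0.0558]), (148, [0.6604, -0.1172, 0.0556]), (156, [0.6577, -0.1169, 0.0565]), (164, [0.6547, -0.1166, 0.0562]), (172, [0.6517, -0.1163, 0.0558]), (180, [0.6469, -0.1158, 0.0479]), (188, [0.6434, -0.1155, 0.0474]), (196, [0.6399, -0.1151, 0.0466]), (204, [0.6369, -0.1149, 0.0479]), (212, [nan, nan, nan]), (220, [0.6293, -0.1141, 0.0461]), (228, [0.626, -0.1138, 0.0469])]
```

View pics/w8.png

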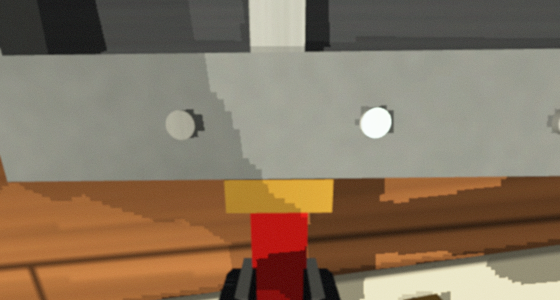

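Guard (row 180) has almost reached the jig front edge (row 178); force still just stop friction. Go on until the force jumps.

```bash

for i in 1; do
python3 -m crank '{"delta_pos":[[0.01,0,0],[0,0,0]],"twist":[0,0],"hand":[-1,-1]}' | grep -E "pos|force:"
python3 -m crank '{"delta_pos":[[0.01,0,0],[0,0,0]],"twist":[0,0],"hand":[-1,-1]}' | grep -E "pos|force:"
done
```

```text
tool_pos: [0.5956, -0.1129, 0.0126]
force: [-9.7, 1.5, -0.8]
finger_force: 122.6
tool_pos: [0.5965, -0.113, 0.0126]
force: [-9.7, 1.9, 0.1]
finger_force: 122.7
```

```bash

python3 -m crank '{"delta_pos":[[0.01,0,0],[0,0,0]],"twist":[0,0],"hand":[-1,-1]}' | grep -E "pos|force:"
python3 -c "
from h import *
f=grab_frame('wrist'); g=f['img'][165:200,200:360]; cv2.imwrite('pics/w9.png',cv2.resize(g,(800,175),interpolation=cv2.INTER_NEAREST))
w=cloud(f)
for c in(245,278,310): print([(i,(w[i,c,0]*1000).round(1),(w[i,c,2]*1000).round(1)) for i in range(174,188,1)])
s=grab_frame('side'); ws=cloud(s);hsv=cv2.cvtColor(s['img'],cv2.COLOR_BGR2HSV)
m=(hsv[...,0]>105)&(hsv[...,0]<125)&(hsv[...,1]>150)&(ws[...,2]>.045)&(ws[...,2]<.08)&(ws[...,0]>.66)&(ws[...,1]<0); p=ws[m]; q=(p[:,:2]-JO)@np.array([JX,JY]).T*1000; print(len(q),np.percentile(q[:,0],[2,10,50,90,98]))"
```

```text
tool_pos: [0.5968, -0.1131, 0.0125]
force: [-13.7, 1.2, 2.3]
finger_force: 123.0
[(174, np.float64(654.5), np.float64(55.8)), (175, np.float64(654.2), np.float64(56.1)), (176, np.float64(653.8), np.float64(56.3)), (177, np.float64(653.3), np.float64(55.4)), (178, np.float64(653.0), np.float64(56.2)), (179, np.float64(652.4), np.float64(55.1)), (180, np.float64(652.4), np.float64(56.6)), (181, np.float64(651.8), np.float64(55.7)), (182, np.float64(651.4), np.float64(55.7)), (183, np.float64(651.1), np.float64(56.1)), (184, np.float64(650.8), np.float64(56.5)), (185, np.float64(648.3), np.float64(47.5)), (186, np.float64(647.9), np.float64(47.4)), (187, np.float64(647.7), np.float64(48.2))]
[(174, np.float64(653.4), np.float64(56.4)), (175, np.float64(652.8), np.float64(55.1)), (176, np.float64(652.4), np.float64(55.1)), (177, np.float64(652.2), np.float64(55.9)), (178, np.float64(651.7), np.float64(55.4)), (179, np.float64(651.3), np.float64(55.3)), (180, np.float64(651.0), np.float64(55.8)), (181, np.float64(650.9), np.float64(56.8)), (182, np.float64(650.4), np.float64(56.5)), (183,
[... 194 characters left out ...]
, np.float64(47.4))]
[(174, np.float64(652.4), np.float64(56.8)), (175, np.float64(652.0), np.float64(56.7)), (176, np.float64(nan), np.float64(nan)), (177, np.float64(651.1), np.float64(56.0)), (178, np.float64(650.4), np.float64(54.8)), (179, np.float64(650.3), np.float64(56.1)), (180, np.float64(649.7), np.float64(55.0)), (181, np.float64(649.5), np.float64(55.8)), (182, np.float64(649.1), np.float64(55.8)), (183, np.float64(648.8), np.float64(56.1)), (184, np.float64(648.5), np.float64(56.4)), (185, np.float64(645.5), np.float64(46.3)), (186, np.float64(645.1), np.float64(46.4)), (187, np.float64(645.0), np.float64(47.3))]
239 [15.93149754 16.55499255 20.57060033 26.24335347 27.49564155]
```

Force jumped to 14 N with little advance: shoulder is on the front; stop face measures ~16.5 mm (expected 17). Hold, then withdraw and lift.

```bash

python3 -m crank '{"delta_pos":[[0.008,0,0],[0,0,0],[0,0,0],[0,0,0]],"twist":[0,0,0,0],"hand":[-1,-1,-1,-1]}' | grep -E "pos|force:"
python3 -m crank '{"delta_pos":[[-0.05,0,0],[-0.1,0,0],[-0.1,0,0],[-0.15,0,0],[-0.2,0,0],[-0.2,0,0],[-0.3,0,0],[0,0,0]],"twist":[0,0,0,0,0,0,0,0],"hand":[-1,-1,-1,-1,-1,-1,-1,-1]}' | grep -E "pos|force:"
python3 -m crank '{"delta_pos":[[0,0,-0.3],[0,0,-0.3],[0,0,-0.3],[0,0,-0.3],[0,0,-0.3],[0,0,0]],"twist":[0,0,0,0,0,0],"hand":[-1,-1,-1,-1,-1,-1]}' | grep -E "pos|force:"
python3 -c "
from h import *
go(.4953,-.073,.163,-2)
s=grab_frame('side'); ws=cloud(s);hsv=cv2.cvtColor(s['img'],cv2.COLOR_BGR2HSV)
m=(hsv[...,0]>105)&(hsv[...,0]<125)&(hsv[...,1]>150)&(ws[...,2]>.045)&(ws[...,2]<.08)&(ws[...,0]>.66)&(ws[...,1]<0); p=ws[m]; q=(p[:,:2]-JO)@np.array([JX,JY]).T*1000; print(len(q),np.percentile(q[:,0],[2,10,50,90,98]))
gaugeintool()"
```

```text
tool_pos: [0.5968, -0.1131, 0.0123]
force: [-18.8, 1.2, 2.9]
finger_force: 123.2
tool_pos: [0.4875, -0.1028, 0.0134]
force: [1.1, -1.1, -0.8]
finger_force: 122.5
tool_pos: [0.4919, -0.1032, 0.1662]
force: [1.1, -0.6, -1.8]
finger_force: 122.5
pos [ 0.4919 -0.1032  0.1662] head -95.52 shift [ 0.005 -0.304  0.031] twist 0.9608 w 0.0205 F [ 1.1 -0.6 -1.8] ff 122.5 t 18.4
236 [15.56837864 16.31349783 20.14150937 26.39200488 27.43302512]
red 7478 x [-36.5   5.2  38.4] y [-12.8  -1.5   9.9] z [-36.6 -36.  -35.6 -34.6] line [ 1.    -0.01   3.717 -1.441]
brass 3969 x [39.1 47.2 53.3] y [-23.1  -1.5  19.6] z [-36.6 -36.  -35.6 -29.3] line [ 4.0000e-03  1.0000e+00  4.6944e+01 -1.7150e+00]
blade 9027 x [ 54.   89.  116.9] y [-11.8  -2.    7.7] z [-31.8 -31.2 -30.7 -29.6] line [ 1.0000e+00 -1.2000e-02  8.7769e+01 -2.0530e+00]
[(60, [64.1, -2.0, -30.7]), (75, [79.0, -2.0, -30.7]), (90, [94.0, -2.0, -30.7]), (105, [109.1, -2.3, -30.8])]
[(-5, [-1.0, -1.5, -35.5]), (7, [11.2, -1.5, -35.6]), (19, [23.0, -1.5, -35.6]), (31, [34.9, -1.5, -35.6])]
```

```bash

python3 -m crank '{"delta_pos":[[0,-0.15,0],[0,-0.15,0],[0,0,0],[0,0,0],[0,0,0],[0,0,0],[0,0,0],[0,0,0]],"twist":[0,0,-0.0945,-0.0945,-0.0945,-0.0945,-0.0945,-0.0945],"hand":[-1,-1,-1,-1,-1,-1,-1,-1]}' | grep pos
python3 -m crank '{"delta_pos":[[0,0,0],[0,0,0],[0,0,0],[0,0,0],[0,0,0],[0.2,0.1,0],[0.3,0.1,0],[0.3,0.1,0]],"twist":[-0.0945,-0.0945,-0.0945,-0.0945,-0.0945,0,0,0],"hand":[-1,-1,-1,-1,-1,-1,-1,-1]}' | grep pos
python3 -m crank '{"delta_pos":[[0.4,0,0],[0.4,0,0],[0.4,0,0],[0.4,0,0],[0.4,0,0],[0.3,0,0],[0.2,0,0],[0,0,0]],"twist":[0,0,0,0,0,0,0,0],"hand":[-1,-1,-1,-1,-1,-1,-1,-1]}' | grep pos
python3 -c "
from h import *
go(.5378,.2655,.023,-2)"
```

```text
tool_pos: [0.4929, -0.0728, 0.162]
tool_pos: [0.526, 0.0069, 0.1619]
tool_pos: [0.5335, 0.2589, 0.1614]
pos [0.5335 0.2589 0.1614] head -1.78 shift [0.066 0.044 1.384] twist 0.0024 w 0.0208 F [ 0.5 -0.9 -1.9] ff 122.5 t 20.9
```

```bash

python3 -m crank '{"delta_pos":[[0.066,0.044,0],[0,0,0.3],[0,0,0.3],[0,0,0.3],[0,0,0.2],[0,0,0.15],[0,0,0.08],[0,0,0]],"twist":[0,0,0,0,0,0,0,0],"hand":[-1,-1,-1,-1,-1,-1,-1,-1]}' | grep -E "pos|force:"
python3 -m crank '{"delta_pos":[[0,0,0.05],[0,0,0]],"twist":[0,0],"hand":[-1,-1]}' | grep -E "pos|force:"
```

```text
tool_pos: [0.5391, 0.2619, 0.0294]
force: [-0.1, 0.7, -1.2]
finger_force: 122.6
tool_pos: [0.5393, 0.2623, 0.0253]
force: [-0.1, 0.5, -0.8]
finger_force: 122.6
```

```bash

python3 -m crank '{"delta_pos":[[0,0,0.03],[0,0,0]],"twist":[0,0],"hand":[-1,-1]}' | grep -E "pos|force:"
python3 -m crank '{"delta_pos":[[0,0,0],[0,0,0],[0,0,0],[0,0,-0.1],[0,0,-0.3],[0,0,-0.4],[0,0,-0.4],[0,0,-0.3]],"twist":[0,0,0,0,0,0,0,0],"hand":[0,0,0,0,0,0,0,0]}' 40| grep -E "pos|force:"
python3 -c "
from h import *
f=grab_frame('wrist'); w=cloud(f); hsv=cv2.cvtColor(f['img'],cv2.COLOR_BGR2HSV)
m=((hsv[...,0]<6)|(hsv[...,0]>174))&(hsv[...,1]>180)&(w[...,2]>.05)&(w[...,2]<.08); p=w[m]; print(m.sum(),cv2.minAreaRect((p[:,:2]*1000).astype(np.float32)),np.median(p[:,2]))
p=CO-CX*.155; s=p-CX*.1515; print('handle est',s)
go(s[0],s[1],.16,-7.9)"
```

```text
tool_pos: [0.5392, 0.2623, 0.0221]
force: [0.4, -0.1, -1.1]
finger_force: 122.6
tool_pos: [0.5395, 0.2623, 0.1754]
force: [-0.1, 0.4, -0.3]
finger_force: 0.0
2084 ((540.878662109375, 262.1427001953125), (74.78540802001953, 23.936426162719727), 88.59774017333984) 0.0558735999113803
handle est [0.41190885 0.31962675]
pos [0.5409 0.263  0.1794] head -1.99 shift [ 0.521 -1.31   0.187] twist 0.0656 w 0.0427 F [1.5 0.4 7.1] ff 0.0 t 22.9
```

Gauge lies in the drawer again. Regrip the handle and push it shut.

```bash

python3 -m crank '{"delta_pos":[[0.17,-0.33,0],[0.17,-0.33,0],[0.18,-0.33,0],[0,-0.32,0],[0,0,0],[0,0,0]],"twist":[0,0,0,0,0.0656,0],"hand":[-0.39,-0.39,-0.39,-0.39,-0.39,-0.39]}' 40| grep -E "pos|force:"
python3 - <<'E'
from h import *
go(.4119,.3205,.0234,-7.9)
f=grab_frame("wrist"); w=cloud(f); hsv=cv2.cvtColor(f["img"],cv2.COLOR_BGR2HSV)
m=(hsv[...,0]>18)&(hsv[...,0]<32)&(hsv[...,1]>150)&(w[...,2]>.05)&(w[...,2]<.075)&(w[...,0]<.45)
p=w[m];s=get_state();t=(p-s["tool_pos"])@s["tcp_rot"]*1000; h=np.histogram(t[:,1],np.arange(-40,60,3)); print(len(t),h[0],h[1][0], np.median(t[abs(t[:,1])<12],0))
E
```

```text
tool_pos: [0.4098, 0.3191, 0.1728]
force: [0.5, -0.5, -0.4]
finger_force: 0.0
pos [0.4098 0.3191 0.1728] head -7.95 shift [0.016 0.019 1.494] twist -0.0005 w 0.0262 F [ 0.5 -0.5 -0.4] ff 0.0 t 23.6
2107 [  0   0   0   0   0   0   0   0   0   0   0   0  38 436 555 438 171  58
  55  65  56  51  62  60  27  24  11   0   0   0   0   0   0] -40 [ 11.13613701   4.00693209 107.93600188]
```

```bash

python3 -m crank '{"delta_pos":[[0,0.025,0],[0,0,0.3],[0,0,0.3],[0,0,0.3],[0,0,0.3],[0,0,0.2],[0,0,0.06],[0,0,0]],"twist":[0,0,0,0,0,0,0,0],"hand":[-0.39,-0.39,-0.39,-0.39,-0.39,-0.39,-0.39,-0.39]}' 40| grep -E "pos|force:"
python3 -m crank '{"delta_pos":[[0,0,0],[0,0,0],[0,0,0],[0,0,0]],"twist":[0,0,0,0],"hand":[-1,-1,-1,-1]}' 40| grep -E "pos|force:|width"
python3 -m crank '{"delta_pos":[[0,0.1,0],[0,0.15,0],[0,0.2,0],[0,0.2,0],[0,0.2,0],[0,0.2,0],[0,0.2,0],[0,0.15,0]],"twist":[0,0,0,0,0,0,0,0],"hand":[-1,-1,-1,-1,-1,-1,-1,-1]}' 40| grep -E "pos|force:|width"
```

```text
tool_pos: [0.4128, 0.318, 0.0258]
force: [-0.6, -0.5, 0.8]
finger_force: 0.0
tool_pos: [0.4131, 0.3186, 0.027]
force: [0.3, -1.0, 8.3]
grip_width: 0.0092
finger_force: 39.7
tool_pos: [0.5526, 0.2989, 0.0271]
force: [-1.8, -0.2, 7.8]
grip_width: 0.009
finger_force: 39.7
```

```bash

python3 -m crank '{"delta_pos":[[0,0.05,0],[0,0.03,0],[0,0.02,0],[0,0,0]],"twist":[0,0,0,0],"hand":[-1,-1,-1,-1]}' 40| grep -E "pos|force:"
python3 -m crank '{"delta_pos":[[0,0.02,0],[0,0,0]],"twist":[0,0],"hand":[-1,-1]}' 40| grep -E "pos|force:"
```

```text
tool_pos: [0.5617, 0.2976, 0.0271]
force: [0.5, -2.5, 7.7]
finger_force: 39.8
tool_pos: [0.5626, 0.2975, 0.0271]
force: [-6.3, -3.2, 12.0]
finger_force: 40.4
```

Drawer shut (force rise at the end stop). Release, go up, travel toward the bars while turning.

```bash

python3 -m crank '{"delta_pos":[[0,0,0],[0,0,0],[0,0,0],[0,0,-0.3],[0,0,-0.4],[0,0,-0.4],[0,0,-0.4],[0,0,0]],"twist":[0,0,0,0,0,0,0,0],"hand":[-0.39,-0.39,-0.39,-0.39,-0.39,-0.39,-0.39,-0.39]}' 40| grep -E "pos|force:"
python3 -m crank '{"delta_pos":[[-0.3,-0.05,0],[-0.4,-0.05,0],[-0.4,-0.05,0],[-0.4,-0.05,0],[-0.4,-0.05,0],[-0.4,-0.05,0],[-0.4,-0.05,0],[-0.4,-0.05,0]],"twist":[0,0,0,0,0,0,0,0],"hand":[-0.2,-0.2,-0.2,-0.2,-0.2,-0.2,-0.2,-0.2]}' 40| grep -E "pos|force:"
python3 -m crank '{"delta_pos":[[-0.3,0,0],[0,0,0],[0,0,0],[0,0,0],[0,0,0],[0,0,0],[0,0,0],[0,0,0]],"twist":[0,0.0945,0.0945,0.0945,0.0945,0.0945,0.0945,0.0945],"hand":[-0.2,-0.2,-0.2,-0.2,-0.2,-0.2,-0.2,-0.2]}' 40| grep -E "pos|force:"
python3 -m crank '{"delta_pos":[[0,0,0],[0,0,0]],"twist":[0.0945,0.016],"hand":[-0.2,-0.2]}' 40| grep -E "pos|force:"
cat >> h.py <<'E'
def bars():
    for n in("wrist","side"):
        f=grab_frame(n); w=cloud(f); hsv=cv2.cvtColor(f["img"],cv2.COLOR_BGR2HSV)
        m=(hsv[...,0]>16)&(hsv[...,0]<32)&(hsv[...,1]>110)&(hsv[...,2]>80)&(w[...,2]>.011)&(w[...,2]<.024)&(w[...,0]>.35)&(w[...,0]<.6)&(w[...,1]>-.37)&(w[...,1]<.08)
        k,l,st,c=cv2.connectedComponentsWithStats(m.astype(np.uint8))
        for i in range(1,k):
            if st[i,4]>100:
                p=w[l==i]; q=(p[:,:2]*1000).astype(np.float32); r=cv2.minAreaRect(q); L=cv2.fitLine(q,cv2.DIST_L2,0,.01,.01).ravel()
                print(n,c[i].round(),st[i,4],np.round(r[0],1),np.round(r[1],1),"head %.1f"%((np.degrees(np.arctan2(L[1],L[0]))+90)%180-90),"z",np.median(p[:,2]).round(4))
        if n=="wrist": cv2.imwrite("pics/wb_%.0f.png"%(get_state()["time"]*10),f["img"])
E
python3 - <<'E'
from h import *
go(.49,-.0935,.16,-77.4); bars()
f=grab_frame("side"); w=cloud(f); c=f["img"][120:220,220:400]; cv2.imwrite("pics/s2.png",cv2.resize(c,(720,400)))
f=grab_frame("scene"); w=cloud(f); hsv=cv2.cvtColor(f["img"],cv2.COLOR_BGR2HSV)
m=(hsv[...,0]>18)&(hsv[...,0]<32)&(hsv[...,1]>150)&(w[...,2]>.055)&(w[...,2]<.075)&(w[...,1]>.2)
p=w[m]; q=(p[:,:2]-CO)@np.array([CX,CY]).T; print("handle chest x",np.percentile(q[:,0],[2,10,50,98])); 
f=dict(np.load("scene0.npz")); w=cloud(f); hsv=cv2.cvtColor(f["img"],cv2.COLOR_BGR2HSV)
m=(hsv[...,0]>18)&(hsv[...,0]<32)&(hsv[...,1]>150)&(w[...,2]>.055)&(w[...,2]<.075)&(w[...,1]>.2)
p=w[m]; q=(p[:,:2]-CO)@np.array([CX,CY]).T; print("start handle   ",np.percentile(q[:,0],[2,10,50,98])); 
E
```

```text
tool_pos: [0.5648, 0.2985, 0.1812]
force: [0.2, -0.7, -0.6]
finger_force: 0.0
tool_pos: [0.4803, -0.0054, 0.1761]
force: [1.7, -0.7, 1.1]
finger_force: 0.0
tool_pos: [0.4768, -0.0337, 0.176]
force: [1.3, 1.2, -0.7]
finger_force: 0.0
tool_pos: [0.4768, -0.0336, 0.1759]
force: [-0.7, -0.2, -1.4]
finger_force: 0.0
pos [ 0.4768 -0.0336  0.1759] head -77.55 shift [-0.     0.614  0.16 ] twist -0.0016 w 0.0338 F [-0.7 -0.2 -1.4] ff 0.0 t 28.8
wrist [340. 181.] 2515 [492.  -92.8] [129.5  20.5] head 12.6 z 0.0158
wrist [440. 200.] 2530 [ 495.5 -199.5] [130.   21.4] head 7.2 z 0.0157
side [279. 249.] 286 [488.1 -94.3] [130.5  24.7] head 12.9 z 0.0166
side [289. 278.] 341 [ 491.9 -201.9] [130.1  22. ] head 7.1 z 0.0169
handle chest x [-0.1573518  -0.15614545 -0.15197754 -0.12988148]
start handle    [-0.15844723 -0.1565768  -0.15210681 -0.12909812]
```

Drawer is shut as at the start (handle −0.152 both times). Bars are undisturbed: A (490,−94, 12.7°), B (493,−201, 7.1°). Go to A's rear part.

```bash
python3 -c "
from h import *
go(.466,-.100,-.011,-77.3)"
```

```text
pos [ 0.4768 -0.0337  0.1761] head -77.16 shift [-0.252  0.622  1.871] twist 0.0016 w 0.0344 F [-0.8 -0.5  0.5] ff 0.0 t 29.0
```

```bash

python3 -m crank '{"delta_pos":[[-0.13,0.31,0],[-0.12,0.31,0],[0,0,0.4],[0,0,0.4],[0,0,0.4],[0,0,0.3],[0,0,0.15],[0,0,0]],"twist":[0,0,0,0,0,0,0,0],"hand":[-0.1,-0.1,-0.1,-0.1,-0.1,-0.1,-0.1,-0.1]}' 50| grep -E "pos|force:"
python3 -c "
from h import *
go(.466,-.100,-.011,-77.3); bars()"
```

```text
tool_pos: [0.4651, -0.0997, 0.0096]
force: [0.2, -0.2, -0.1]
finger_force: 0.0
pos [ 0.4651 -0.0997  0.0096] head -77.27 shift [0.008 0.005 0.206] twist 0.0003 w 0.0385 F [ 0.2 -0.2 -0.1] ff 0.0 t 29.8
wrist [280. 166.] 7338 [505.1 -89.7] [102.5  20.1] head 13.3 z 0.0159
wrist [494. 191.] 6231 [ 524.4 -195.8] [71.4 22.3] head 6.9 z 0.0158
wrist [278. 305.] 1320 [ 442.2 -103.8] [30.3 19.9] head 24.7 z 0.0158
side [290. 246.] 137 [517.2 -87.9] [68.3 23.5] head 15.7 z 0.0168
side [289. 278.] 343 [ 491.6 -200.3] [131.   26.2] head 7.1 z 0.0169
```

Bar at col ~280, centred between the fingers. Down and grip.

```bash

python3 -m crank '{"delta_pos":[[0,0,0.1],[0,0,0.05],[0,0,0.03],[0,0,0]],"twist":[0,0,0,0],"hand":[-0.1,-0.1,-0.1,-0.1]}' 50| grep -E "pos|force:"
python3 -m crank '{"delta_pos":[[0,0,0.02],[0,0,0],[0,0,0],[0,0,0],[0,0,0]],"twist":[0,0,0,0,0],"hand":[-0.1,-1,-1,-1,-1]}' 60| grep -E "pos|force:|width"
```

```text
tool_pos: [0.4659, -0.0997, -0.0071]
force: [0.1, 0.0, -0.1]
finger_force: 0.0
tool_pos: [0.466, -0.0997, -0.0086]
force: [-0.3, -0.5, 5.9]
grip_width: 0.0173
finger_force: 58.6
```

```bash

python3 -m crank '{"delta_pos":[[0,0,-0.1],[0,0,-0.3],[0,0,-0.3],[0,0,-0.3],[0,0,0],[0,0,0],[0,0,0],[0,0,0]],"twist":[0,0,0,0,0.0945,0.0945,0.012,0],"hand":[-1,-1,-1,-1,-1,-1,-1,-1]}' 60| grep -E "pos|force:|width"
cat >> h.py <<'E'
def barintool():
    f=grab_frame("wrist"); s=get_state(); w=cloud(f); hsv=cv2.cvtColor(f["img"],cv2.COLOR_BGR2HSV)
    t=(w-s["tool_pos"])@s["tcp_rot"]*1000
    m=(hsv[...,0]>14)&(hsv[...,0]<34)&(hsv[...,1]>100)&(t[...,2]>-45)&(t[...,2]<-12)&(abs(t[...,1])<35)&(t[...,0]>12)
    p=t[m]; L=cv2.fitLine(p[:,:2].astype(np.float32),cv2.DIST_L2,0,.01,.01).ravel()
    print("bar",m.sum(),"x",np.percentile(p[:,0],[.5,50,99.5]).round(1),"slope %.3f y0 %.2f yend %.2f"%(L[1]/L[0],L[3]-L[2]*L[1]/L[0],L[3]+(90-L[2])*L[1]/L[0]))
    print([(a,np.median(p[(p[:,0]>a)&(p[:,0]<a+8)],0).round(1).tolist()) for a in range(15,100,18) if ((p[:,0]>a)&(p[:,0]<a+8)).sum()>5])
    return f
E
python3 - <<'E'
from h import *
f=barintool(); cv2.imwrite("pics/w10.png",f["img"]); go(.5,-.115,.018,84.7)
E
```

```text
tool_pos: [0.4659, -0.0995, 0.0913]
force: [0.2, 0.1, -2.2]
grip_width: 0.0174
finger_force: 59.0
bar 8342 x [12.4 56.7 90.9] slope 0.001 y0 -1.63 yend -1.51
[(15, [19.1, -1.7, -24.4]), (33, [37.0, -1.7, -24.3]), (51, [55.0, -1.7, -24.3]), (69, [73.0, -1.3, -24.2]), (87, [89.1, -1.3, -24.1])]
pos [ 0.4659 -0.0996  0.0913] head -95.23 shift [0.354 0.122 0.732] twist 0.0008 w 0.0177 F [ 0.6 -0.  -2. ] ff 59.0 t 31.6
```

View pics/w10.png

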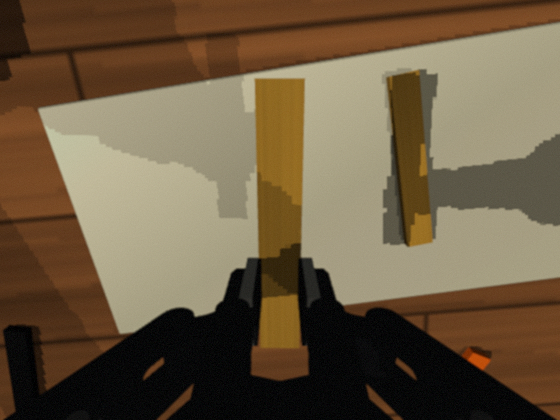

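Bar A is held straight and level, end at tool x ≈ 90. Go in front of guide +34.

```bash

python3 -m crank '{"delta_pos":[[0.25,0,0],[0.29,0,0],[0,0,0.3],[0,0,0.3],[0,0,0.1],[0,0,0.03],[0,0,0]],"twist":[0,0,0,0,0,0,0],"hand":[-1,-1,-1,-1,-1,-1,-1]}' 60| grep -E "pos|force:|width"
python3 -c "
from h import *
go(.52,-.1052,.0178,84.6)"
```

```text
tool_pos: [0.52, -0.1051, 0.0187]
force: [0.6, -0.0, -1.1]
grip_width: 0.0175
finger_force: 59.0
pos [ 0.52   -0.1051  0.0187] head -95.41 shift [0.001 0.001 0.009] twist -0.0002 w 0.0175 F [ 0.6 -0.  -1.1] ff 59.0 t 32.4
```

```bash

python3 -m crank '{"delta_pos":[[0.1,0,0.009],[0.1,0,0],[0.1,0,0],[0.05,0,0],[0.05,0,0],[0.05,0,0],[0.05,0,0],[0,0,0]],"twist":[0,0,0,0,0,0,0,0],"hand":[-1,-1,-1,-1,-1,-1,-1,-1]}' 60| grep -E "pos|force:|width"
python3 -m crank '{"delta_pos":[[0.05,0,0],[0.05,0,0],[0.1,0,0],[0.1,0,0],[0.1,0,0],[0.05,0,0],[0.05,0,0],[0,0,0]],"twist":[0,0,0,0,0,0,0,0],"hand":[-1,-1,-1,-1,-1,-1,-1,-1]}' 60| grep -E "pos|force:|width"
python3 -c "
from h import *
go(.6305,-.1161,.0178,84.6); barintool()"
```

```text
tool_pos: [0.57, -0.1096, 0.0172]
force: [0.3, -0.2, -1.7]
grip_width: 0.0173
finger_force: 59.0
tool_pos: [0.6195, -0.1144, 0.017]
force: [-0.5, -0.9, -2.3]
grip_width: 0.0173
finger_force: 59.0
pos [ 0.6195 -0.1144  0.017 ] head -95.45 shift [ 0.111  0.007 -0.008] twist -0.0005 w 0.0173 F [-0.5 -0.9 -2.3] ff 59.0 t 34.0
bar 4159 x [ 12.4  81.1 112. ] slope 0.170 y0 -9.32 yend 5.98
[(15, [19.1, -1.7, -24.2]), (69, [74.8, -1.7, -24.1]), (87, [89.5, -1.3, -23.9])]
```

Clear run, 11 mm left. Approach in small steps watching the force.

```bash

python3 -m crank '{"delta_pos":[[0.03,0,0],[0.03,0,0],[0.02,0,0],[0,0,0]],"twist":[0,0,0,0],"hand":[-1,-1,-1,-1]}' 60| grep -E "pos|  force|^force"
python3 -m crank '{"delta_pos":[[0.01,0,0],[0,0,0]],"twist":[0,0],"hand":[-1,-1]}'| grep -E "pos|^force"
python3 -m crank '{"delta_pos":[[0.005,0,0],[0,0,0]],"twist":[0,0],"hand":[-1,-1]}'| grep -E "pos|^force"
python3 -m crank '{"delta_pos":[[0.005,0,0],[0,0,0]],"twist":[0,0],"hand":[-1,-1]}'| grep -E "pos|^force"
```

```text
tool_pos: [0.6275, -0.1151, 0.0171]
force: [-0.8, -0.5, -1.1]
tool_pos: [0.6283, -0.1152, 0.0172]
force: [-0.9, -0.7, -1.5]
tool_pos: [0.6288, -0.1152, 0.0172]
force: [0.8, -0.3, -1.2]
tool_pos: [0.6293, -0.1153, 0.0171]
force: [-0.6, 0.0, -2.2]
```

```bash
python3 -c "
from h import *
f=grab_frame('wrist'); cv2.imwrite('pics/w11.png',cv2.resize(f['img'][0:260,180:380],(600,780))[:600])"
```

```text
(no output)
```

View pics/w11.png

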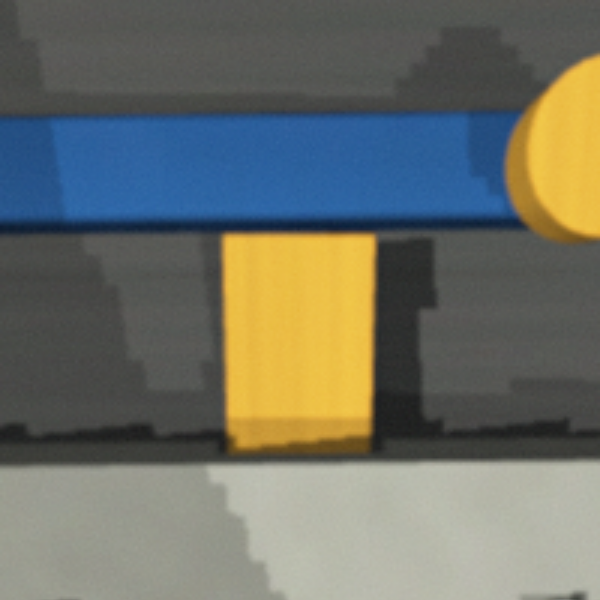

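Bar end (row 234) practically meets the blue stop's lower edge (row 232). A couple more half-mm steps until contact shows.

```bash

python3 -m crank '{"delta_pos":[[0.005,0,0],[0,0,0]],"twist":[0,0],"hand":[-1,-1]}'| grep -E "pos|^force"
python3 -m crank '{"delta_pos":[[0.005,0,0],[0,0,0]],"twist":[0,0],"hand":[-1,-1]}'| grep -E "pos|^force"
```

```text
tool_pos: [0.6298, -0.1154, 0.0172]
force: [-0.3, -0.3, -0.9]
tool_pos: [0.6302, -0.1154, 0.0171]
force: [-0.5, 0.5, -1.8]
```

```bash

python3 -m crank '{"delta_pos":[[0.005,0,0],[0,0,0]],"twist":[0,0],"hand":[-1,-1]}'| grep -E "pos|^force"
python3 -m crank '{"delta_pos":[[0.005,0,0],[0,0,0]],"twist":[0,0],"hand":[-1,-1]}'| grep -E "pos|^force"
python3 -c "
from h import *
f=grab_frame('wrist'); g=f['img']; hsv=cv2.cvtColor(g,cv2.COLOR_BGR2HSV)
for c in(240,265,275,285,295,320): 
    col=hsv[:,c]; b=np.nonzero((col[:150,0]>100)&(col[:150,0]<125)&(col[:150,1]>120))[0]; y=np.nonzero((col[:150,0]>14)&(col[:150,0]<34)&(col[:150,1]>100))[0]
    print(c,'blue',b.min(),b.max(),'brass',(y.min(),y.max()) if len(y) else None)"
```

```text
tool_pos: [0.6303, -0.1154, 0.017]
force: [-5.5, -0.2, -0.2]
tool_pos: [0.6303, -0.1154, 0.0168]
force: [-7.3, -0.2, -0.9]
240 blue 41 78 brass None
265 blue 41 76 brass (np.int64(78), np.int64(149))
275 blue 41 76 brass (np.int64(78), np.int64(149))
285 blue 41 76 brass (np.int64(78), np.int64(149))
295 blue 41 76 brass (np.int64(78), np.int64(149))
320 blue 40 78 brass None
```

Contact at ~6 N at exactly the expected position. Ease off, set down, release, rise.

```bash

python3 -m crank '{"delta_pos":[[-0.006,0,0.01],[0,0,0.01],[0,0,0]],"twist":[0,0,0],"hand":[-1,-1,-1]}'| grep -E "pos|^force"
python3 -m crank '{"delta_pos":[[0,0,0],[0,0,0],[0,0,0],[0,0,0],[0,0,-0.2],[0,0,-0.3],[0,0,-0.4],[0,0,-0.4]],"twist":[0,0,0,0,0,0,0,0],"hand":[-0.6,-0.4,-0.1,-0.1,-0.1,-0.1,-0.1,-0.1]}' 60| grep -E "pos|^force"
python3 -m crank '{"delta_pos":[[-0.3,0,0],[-0.3,0.2,0],[-0.3,0.2,0],[-0.3,0.2,0],[0,0,0]],"twist":[0,0,0,0,0],"hand":[-0.1,-0.1,-0.1,-0.1,-0.1]}' 60| grep -E "pos|^force"
cat >> h.py <<'E'
def loaded():
    for n in("wrist","side"):
        f=grab_frame(n); w=cloud(f); hsv=cv2.cvtColor(f["img"],cv2.COLOR_BGR2HSV)
        q=np.stack([(w[...,:2]-JO)@JX,(w[...,:2]-JO)@JY],-1)*1000
        br=(hsv[...,0]>14)&(hsv[...,0]<34)&(hsv[...,1]>100)&(w[...,2]>.03)&(w[...,2]<.052)&(q[...,0]>-125)&(q[...,0]<25)&(abs(q[...,1])<130)
        bl=(hsv[...,0]>100)&(hsv[...,0]<125)&(hsv[...,1]>120)&(w[...,2]>.045)&(w[...,2]<.06)&(abs(q[...,0])<60)&(abs(q[...,1])<140)
        print(n,"stop x",np.percentile(q[bl][:,0],[2,50,98]).round(1) if bl.sum() else None)
        k,l,st,c=cv2.connectedComponentsWithStats(br.astype(np.uint8))
        for i in range(1,k):
            if st[i,4]>30: p=q[l==i]; print("  brass",c[i].round(),st[i,4],"x",np.percentile(p[:,0],[1,99]).round(1),"y",np.median(p[:,1]).round(1),"z",np.median(w[l==i][:,2]).round(4))
E
python3 -c "
from h import *
go(.466,-.2,.16,-83); bars(); loaded()"
```

```text
tool_pos: [0.6303, -0.1154, 0.0152]
force: [-6.6, 0.4, 1.4]
tool_pos: [0.6306, -0.1154, 0.1466]
force: [1.2, -0.5, -0.8]
tool_pos: [0.5026, -0.1663, 0.146]
force: [0.3, 1.0, -0.8]
pos [ 0.5026 -0.1663  0.146 ] head -95.71 shift [-0.33   0.372 -0.139] twist -0.1412 w 0.0384 F [ 0.3  1.  -0.8] ff 0.0 t 37.5
wrist [316. 193.] 2818 [ 496.1 -199.7] [129.   20.1] head 7.2 z 0.0158
side [289. 278.] 340 [ 491.4 -201.4] [130.4  23. ] head 7.2 z 0.0169
wrist stop x None
  brass [201.  62.] 2399 x [-109.2  -50.9] y 35.7 z 0.0397
side stop x [15.9 21.  28.1]
  brass [357. 238.] 63 x [-5.3 17.2] y 31.9 z 0.0415
  brass [326. 241.] 154 x [-113.   -54.5] y 31.2 z 0.0405
```

Bar A sits fully loaded (58 mm out, end at the stop). Now bar B.

```bash

python3 -m crank '{"delta_pos":[[-0.16,0.18,0],[-0.17,0.18,0],[0,0,0],[0,0,0],[0,0,0]],"twist":[0,0,-0.0945,-0.047,0],"hand":[-0.1,-0.1,-0.1,-0.1,-0.1]}' 60| grep -E "pos|^force"
python3 -c "
from h import *
go(.4687,-.2043,-.0085,-82.8); bars()"
```

```text
tool_pos: [0.4699, -0.1962, 0.1451]
force: [-0.6, -0.1, -0.6]
pos [ 0.4699 -0.1962  0.1451] head -82.60 shift [-0.022  0.079  1.536] twist 0.0022 w 0.0385 F [-0.6 -0.1 -0.6] ff 0.0 t 38.2
wrist [288. 164.] 3100 [ 495.1 -199.8] [129.6  20. ] head 6.9 z 0.0158
side [289. 278.] 346 [ 491.8 -201.6] [129.8  22.9] head 7.4 z 0.0166
```

```bash

python3 -m crank '{"delta_pos":[[-0.02,0.075,0],[0,0,0.4],[0,0,0.4],[0,0,0.4],[0,0,0.2],[0,0,0.09],[0,0,0.04],[0,0,0]],"twist":[0,0,0,0,0,0,0,0],"hand":[-0.1,-0.1,-0.1,-0.1,-0.1,-0.1,-0.1,-0.1]}' 60| grep -E "pos|^force"
python3 -m crank '{"delta_pos":[[0,0,0],[0,0,0],[0,0,0],[0,0,0],[0,0,0]],"twist":[0,0,0,0,0],"hand":[-0.1,-1,-1,-1,-1]}' 60| grep -E "pos|^force|width"
python3 -m crank '{"delta_pos":[[0,0,-0.1],[0,0,-0.3],[0,0,-0.3],[0,0,-0.3],[0,0,0],[0,0,0],[0,0,0]],"twist":[0,0,0,0,0.0945,0.045,0],"hand":[-1,-1,-1,-1,-1,-1,-1]}' 60| grep -E "pos|^force|width"
python3 - <<'E'
from h import *
barintool()
P=np.array([.52,-.1051])-.068*JY; print(P); go(P[0],P[1],.0178,84.6)
E
```

```text
tool_pos: [0.4685, -0.2044, -0.0074]
force: [0.4, -0.7, -0.4]
tool_pos: [0.4686, -0.2042, -0.0069]
force: [-1.8, 1.3, 13.3]
grip_width: 0.0169
tool_pos: [0.4683, -0.2039, 0.0929]
force: [0.3, -0.4, -1.0]
grip_width: 0.017
bar 8175 x [12.5 57.  91.6] slope 0.007 y0 -1.70 yend -1.05
[(15, [19.1, -1.6, -22.7]), (33, [37.1, -1.6, -22.5]), (51, [55.1, -1.1, -22.3]), (69, [73.2, -1.1, -22.1]), (87, [89.3, -1.1, -22.0])]
[ 0.51413253 -0.17284639]
pos [ 0.4682 -0.204   0.0927] head -95.16 shift [ 0.429 -0.351  0.749] twist 0.0027 w 0.0168 F [ 0.2  0.1 -1.5] ff 58.8 t 40.4
```

```bash

python3 -m crank '{"delta_pos":[[0.2,-0.177,0],[0.22,-0.178,0],[0,0,0.3],[0,0,0.3],[0,0,0.1],[0,0,0.03],[0,0,0]],"twist":[0,0,0,0,0,0,0],"hand":[-1,-1,-1,-1,-1,-1,-1]}' 60| grep -E "pos|^force|width"
python3 - <<'E'
from h import *
go(.5137,-.1725,.0195,84.6); f=barintool()
w=cloud(f); hsv=cv2.cvtColor(f["img"],cv2.COLOR_BGR2HSV); cv2.imwrite("pics/w12.png",f["img"])
m=(abs(w[...,2]-.0565)<.004)&(hsv[...,1]<110)&(w[...,0]>.62); p=w[m]; print(m.sum(),cv2.boxPoints(cv2.minAreaRect((p[:,:2]*1000).astype(np.float32))).round(1).tolist())
# loaded bar A centreline as lateral reference
a=(hsv[...,0]>14)&(hsv[...,0]<34)&(hsv[...,1]>100)&(w[...,2]>.03)&(w[...,2]<.052)&(w[...,1]>-.14)&(w[...,0]>.59); print(a.sum(),np.mean(w[a],0))
s=get_state(); t=(w[a]-s["tool_pos"])@s["tcp_rot"]*1000; print(np.percentile(t[:,1],[1,50,99]))
E
```

```text
tool_pos: [0.5134, -0.173, 0.0199]
force: [0.0, -0.7, -0.1]
grip_width: 0.0169
pos [ 0.5134 -0.173   0.0199] head -95.25 shift [ 0.002 -0.005  0.004] twist 0.0017 w 0.0169 F [ 0.  -0.7 -0.1] ff 58.9 t 41.0
bar 8168 x [12.4 56.8 91.3] slope 0.003 y0 -1.57 yend -1.28
[(15, [19.1, -1.6, -22.0]), (33, [37.0, -1.6, -21.8]), (51, [55.0, -1.6, -21.6]), (69, [73.0, -1.6, -21.5]), (87, [89.3, -1.3, -21.2])]
0 [[0.0, 0.0], [0.0, 0.0], [0.0, 0.0], [0.0, 0.0]]
7181 [ 0.61618697 -0.11390095  0.0391957 ]
[-79.34820066 -68.03228039 -59.09285282]
```

Lateral distance to loaded bar A is 67.8 mm (should be 68): aligned. Insert.

```bash

python3 -m crank '{"delta_pos":[[0.1,0,0.003],[0.1,0,0],[0.1,0,0],[0.05,0,0],[0.05,0,0],[0.05,0,0],[0.05,0,0],[0,0,0]],"twist":[0,0,0,0,0,0,0,0],"hand":[-1,-1,-1,-1,-1,-1,-1,-1]}' 60| grep -E "pos|^force|width"
python3 -m crank '{"delta_pos":[[0.05,0,0],[0.05,0,0],[0.1,0,0],[0.1,0,0],[0.1,0,0],[0.05,0,0],[0.05,0,0],[0,0,0]],"twist":[0,0,0,0,0,0,0,0],"hand":[-1,-1,-1,-1,-1,-1,-1,-1]}' 60| grep -E "pos|^force|width"
python3 -c "
from h import *
go(.6236,-.1832,.0195,84.6)"
```

```text
tool_pos: [0.5635, -0.1773, 0.0189]
force: [-0.2, -1.3, -1.7]
grip_width: 0.0171
tool_pos: [0.6131, -0.1819, 0.0188]
force: [-0.1, -0.5, -2.4]
grip_width: 0.0165
pos [ 0.6131 -0.1819  0.0188] head -95.27 shift [ 0.106  0.004 -0.007] twist 0.0015 w 0.0165 F [-0.1 -0.5 -2.4] ff 58.9 t 42.7
```

```bash

python3 -m crank '{"delta_pos":[[0.03,0,0],[0.03,0,0],[0.02,0,0],[0,0,0]],"twist":[0,0,0,0],"hand":[-1,-1,-1,-1]}' 60| grep -E "pos|^force"
python3 -m crank '{"delta_pos":[[0.01,0,0],[0,0,0]],"twist":[0,0],"hand":[-1,-1]}'| grep -E "pos|^force"
python3 -m crank '{"delta_pos":[[0.005,0,0],[0,0,0]],"twist":[0,0],"hand":[-1,-1]}'| grep -E "pos|^force"
python3 -m crank '{"delta_pos":[[0.005,0,0],[0,0,0]],"twist":[0,0],"hand":[-1,-1]}'| grep -E "pos|^force"
```

```text
tool_pos: [0.621, -0.1826, 0.0188]
force: [0.7, 0.6, -1.5]
tool_pos: [0.6218, -0.1827, 0.0189]
force: [0.4, 0.5, -2.1]
tool_pos: [0.6223, -0.1827, 0.0189]
force: [0.3, -0.0, -1.9]
tool_pos: [0.6229, -0.1828, 0.0189]
force: [0.4, -0.7, -1.7]
```

```bash

python3 -m crank '{"delta_pos":[[0.005,0,0],[0,0,0]],"twist":[0,0],"hand":[-1,-1]}'| grep -E "pos|^force"
python3 -m crank '{"delta_pos":[[0.004,0,0],[0,0,0]],"twist":[0,0],"hand":[-1,-1]}'| grep -E "pos|^force"
python3 -c "
from h import *
f=grab_frame('wrist'); g=f['img']; hsv=cv2.cvtColor(g,cv2.COLOR_BGR2HSV)
for c in(240,265,275,285,295,320): 
    col=hsv[:,c]; b=np.nonzero((col[:150,0]>100)&(col[:150,0]<125)&(col[:150,1]>120))[0]; y=np.nonzero((col[:150,0]>14)&(col[:150,0]<34)&(col[:150,1]>100))[0]
    print(c,'blue',b.min(),b.max(),'brass',(y.min(),y.max()) if len(y) else None)"
```

```text
tool_pos: [0.6233, -0.1828, 0.0189]
force: [0.3, -0.1, -0.9]
tool_pos: [0.6237, -0.1829, 0.0189]
force: [-0.5, -0.6, -1.8]
240 blue 40 77 brass None
265 blue 39 75 brass (np.int64(77), np.int64(149))
275 blue 39 75 brass (np.int64(77), np.int64(149))
285 blue 39 75 brass (np.int64(77), np.int64(149))
295 blue 39 75 brass (np.int64(77), np.int64(149))
320 blue 39 76 brass None
```

```bash

python3 -m crank '{"delta_pos":[[0.005,0,0],[0,0,0]],"twist":[0,0],"hand":[-1,-1]}'| grep -E "pos|^force"
python3 -m crank '{"delta_pos":[[0.004,0,0],[0,0,0]],"twist":[0,0],"hand":[-1,-1]}'| grep -E "pos|^force"
```

```text
tool_pos: [0.6239, -0.1829, 0.0187]
force: [-2.5, -0.1, 0.1]
tool_pos: [0.6239, -0.1829, 0.0186]
force: [-6.2, 0.3, -0.3]
```

Contact. Ease off, set down, release and rise.

```bash

python3 -m crank '{"delta_pos":[[-0.006,0,0.01],[0,0,0.01],[0,0,0]],"twist":[0,0,0],"hand":[-1,-1,-1]}'| grep -E "pos|^force"
python3 -m crank '{"delta_pos":[[0,0,0],[0,0,0],[0,0,0],[0,0,0],[0,0,-0.2],[0,0,-0.3],[0,0,-0.4],[0,0,-0.4]],"twist":[0,0,0,0,0,0,0,0],"hand":[-0.6,-0.4,-0.1,-0.1,-0.1,-0.1,-0.1,-0.1]}' 60| grep -E "pos|^force"
python3 -m crank '{"delta_pos":[[-0.3,0,0],[-0.3,0,0],[-0.3,0,0],[-0.3,0,-0.2],[0,0,0]],"twist":[0,0,0,0,0],"hand":[-0.1,-0.1,-0.1,-0.1,-0.1]}' 60| grep -E "pos|^force"
python3 -c "
from h import *
bars(); loaded()
a=grab_frame('side')['img']; b=grab_frame('scene')['img']; cv2.imwrite('pics/end.png',np.hstack([cv2.resize(a[80:400,200:420],(400,582)),cv2.resize(b[130:380,160:340],(400,582))]))"
```

```text
tool_pos: [0.6239, -0.1829, 0.017]
force: [-5.6, -0.4, 2.8]
tool_pos: [0.6239, -0.1828, 0.1483]
force: [1.1, 0.1, -0.4]
tool_pos: [0.5027, -0.1723, 0.1691]
force: [-0.3, -0.2, 0.2]
wrist stop x None
  brass [198.  65.] 2048 x [-109.4  -51.2] y 35.6 z 0.0397
  brass [280.  65.] 1927 x [-109.   -50.8] y -31.7 z 0.0397
side stop x [15.6 21.1 28.5]
  brass [357. 238.] 64 x [-5.8 17.8] y 32.6 z 0.0403
  brass [326. 241.] 153 x [-113.3  -54.3] y 31.9 z 0.0401
  brass [363. 255.] 67 x [-5.4 17.2] y -34.8 z 0.0406
  brass [332. 259.] 175 x [-113.5  -54.1] y -35.0 z 0.0402
```

View pics/end.png

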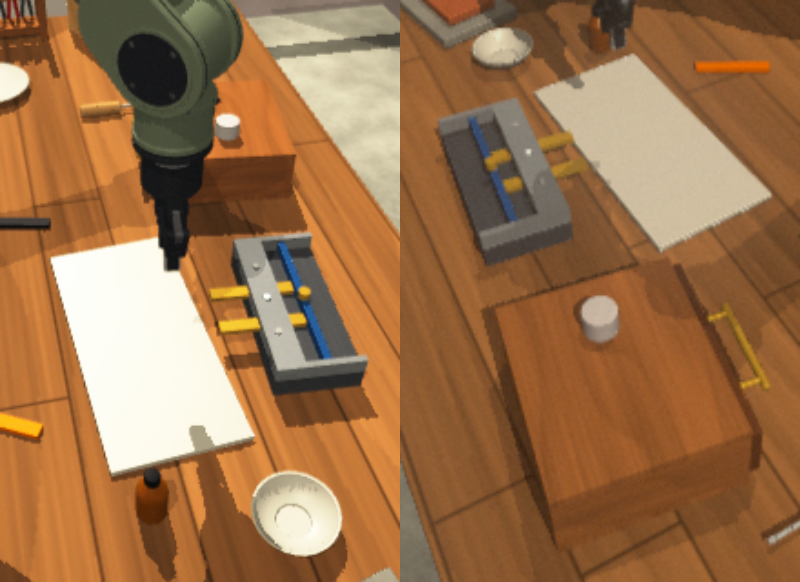

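Both bars lie in their guides against the stop, the board is empty, the drawer is shut, and the bystanders are untouched. Handing in.

```bash
python3 -c "
from h import *
print(hand_in())"
```

```text
the job is handed in; nothing more can be done
None
```

The job is handed in, with no verdict returned: the back stop was set with the gauge, the gauge is back in the shut drawer, and both brass bars on the board are loaded against the stop.

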